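# Bore a batch of mallet heads in the locking-plier jig

## Robot

A 7-joint arm with a two-finger parallel gripper is mounted at the origin on the work surface. World frame = base frame: x ahead of the robot, y to its left, z up, the work surface at z = 0. Lengths are in m, angles in rad, forces in N, time in s.
With the tool pointing down it reaches from about 0.35 to 0.9 m from the base axis. Payload 7.2 kg.
Tool frame: the origin (TCP) lies at the centre of the arm's flange, where the gripper is bolted on; the fingertips stand 182 mm ahead of it and the grasp point (between the pads) lies 163 mm ahead of it; z points along the fingers, y is the line along which they close (so a half turn about z gives the same grasp; the last joint's range is limited). The gripper opens to 88 mm and grips with 3 to 60 N. Pads are 20 mm wide; open, the fingers measure 115 mm over their backs; the gripper's body (75 mm by 178 mm) begins 61 mm behind the grasp point.
Start: joints at [-0.068, 0.411, -0.013, 1.596, 0.006, 1.134, -0.082], TCP at [0.625, -0, 0.405] pointing down, gripper open.
Joint ranges: [-2.95, 2.95], [-0.29, 1.99], [-1.47, 1.44], [0.14, 2.54], [-1.03, 4.17], [0.13, 1.85], [-2.86, 2.86]. Speed limits (rad/s): [2.39, 2.39, 3.01, 3.01, 3.14, 3.14, 3.14].

## Interface

Orientations are given as a unit quaternion [w, x, y, z].
In Python, from plant import * gives the robot as it stands.
- The arm moves only by the shell command python3 -m pendant 'ROWS' [FORCE]. ROWS is JSON, one flat list of numbers, 7 for each row, row after row: the shift along the tool's x, y, z in units of 0.08 m (1.0 is 0.08 m), then the turn, a rotation vector about the tool's x, y, z in units of pi rad (1.0 is pi rad), then the opening in per cent of the stroke, from 0 (shut) to 100 (fully open). In form: [x, y, z, ax, ay, az, grip, x, y, z, ax, ay, az, grip, ...]. A call has 1 to 12 rows; each row is the pose to reach, as a shift and turn from the pose commanded when the call began, along the tool's axes at that moment, turning the shorter way round; what a row does not reach only later rows make up. A row lasts 1/12 s, in which the tool goes at most 41.7 mm and 7.16 degrees, less where a joint would pass 70% of its speed; a pose out of reach is approached as far as the arm can. A call with a number of a shift or a turn outside -1 to 1 is refused whole. A call with a gripper value outside its range is refused whole. The fingers move at their own pace and stop on an object; FORCE is the grip in N (left out, the last holds). Time passes only in rows, so rows that repeat a pose let the fingers close. It gives the time, the measured TCP pose, the force, the opening and the grip force at its end, in the units of the state.
- get_obs(): the state, without advancing time (a new reading comes with each control period).
- grab_frame(name): name is "scene" or "side" or "wrist"; returns the picture (400x640x3 uint8, red, green, blue); there is no depth.
- calibration(name): a dict with "fx", "fy", "cx", "cy" (pixels), "T" (4x4, takes a point from camera to world coordinates). Camera axes: x right, y down, z forward; pixel columns grow to the right and rows downward; lengths in m; the calibration is good to about 2 mm. The wrist camera is an equidistant fisheye: a pixel r from the principal point sees the ray r / f radians off the axis. A picture is of the moment at which its call begins: read the wrist's pose just before it. calibration takes no time and is no camera call; for the wrist camera it gives the pose at the moment of the call.
- sign_off(): hands the job in; it is judged then, once.
The state is a dict: "t": time; "joints": joint angles; "qd": joint speeds; "joint_efforts": joint torques, N m; "tcp_pos": TCP position; "eef_rot": TCP orientation; "contact_force": force on the tool from outside, world axes, zero at the start; "moment": the same for the moment, N m; "width": finger opening in m; "grip_force": force on a finger pad.
Only numpy, scipy, OpenCV 4.12 (cv2) and the standard library are available. Lean on these libraries where they do the work, as an engineer would, in place of code of your own. Each camera call takes 0.05 s, during which the arm holds its last target. There are 200 camera calls.

## Task

Stand every mallet head from the stock board upright in the boring jig, long side running from jaw to fence, squeeze the locking pliers until they snap over centre and hold them, then push the clear guard across until its latch clicks and leave it shut for at least three seconds while the unit bores. After that slide the guard fully back, pull the release lever to let the pliers spring open, and stand all the heads upright in the grey tray, leaving the pliers open and the guard back. There may be two or three heads; leave the other things on the bench alone.

Things in the scene. Friction and masses are not known exactly. Their poses are not given: they have to be found in the camera images.
- head_0: Beech mallet head with brass end plates, standing upright: 58 mm along its own x, 48 mm along its own y, 62 mm tall, about 0.28 kg. Origin at the centre of its underside, z up. One of two or three alike; None if absent from this run.
- head_1: Beech mallet head with brass end plates, standing upright: 58 mm along its own x, 48 mm along its own y, 62 mm tall, about 0.28 kg. Origin at the centre of its underside, z up. One of two or three alike; None if absent from this run.
- head_2: Beech mallet head with brass end plates, standing upright: 58 mm along its own x, 48 mm along its own y, 62 mm tall, about 0.28 kg. Origin at the centre of its underside, z up. One of two or three alike; None if absent from this run.
- stock_board: Fixed flat plywood board, 150 x 280 mm (x, y), 8 mm thick, origin at the centre of its underside. The heads stand on it at the start, about 66 mm apart along its y. It may lie to the left or the right of the jig.
- tray: Fixed open grey plastic tray for the finished heads, 150 x 230 mm outside (x, y), walls 6 mm thick and 30 mm high, floor 6 mm thick (inside floor 138 x 218 mm). Origin at the centre of its underside. On the other side of the jig from the stock board.
- jig: Fixed boring jig; origin on the bench under the middle of its row of work. Its x points away from the robot, across the clamp, its y to the left, along the row. Left of the row is a gear housing, 70 mm high, under the parked guard; behind the fence the boring unit, 62 mm high; on the robot's side the pliers.
- row (a point): Middle of the row where the heads stand, on the steel bed 12 mm above the bench (axes as the jig's). Room for three heads side by side, at y = -53, 0, +53 mm, each with its own 58 mm side along the jig's x. Set them down loosely between jaw and fence, centre at about x = -10 mm; the jaw pushes them against the fence, where they centre at x = 0.
- fence (a point): Middle of the upper edge of the aluminium fence's face, 34 mm above the bench, at jig x = +29 mm; the fence runs 190 mm along the row and is 16 mm thick.
- jaw: Wide rubber-faced sprung jaw pad of the pliers, 170 mm along the row, its top 34 mm above the bench. Its face is at jig x = -49 mm with the pliers open; closing the pliers drives it against the heads, pressing with some 15 to 20 N in all. This frame is the jig's when the pliers are locked with nothing between, and moves to jig -x (24 mm at most) as they open.
- grip_r (a point): Squeeze point on the right (jig -y) plier handle: on its centre line at mid-height, 80 mm from the pivot. The handles are steel bars 14 mm wide, 22 mm high, level, 45 mm above the bench, pointing to jig -x, ending at jig x = -185 mm. At the squeeze points (jig x = -160 mm) they are 66 mm over the outsides when open, 44 mm closed.
- grip_l (a point): The same point on the left (jig +y) handle, which mirrors the right one. Midway between the two squeeze points is the place to squeeze from above, closing along the jig's y.
- handle_r (a joint): Angle of each plier handle from the locked position, rad: 0.14 is open, 0 is squeezed shut. Squeezing takes 10 to 20 N on each handle and gets lighter towards the end; at 0.02 they go over centre and snap to 0 and stay locked. They spring open by themselves once pulled back past 0.02.
- release_tip (a point): Point to pull on the release lever, 40 mm from its hinge. The lever is a steel blade 8 mm thick, 22 mm high, standing out 50 mm beyond the tail of the right handle (point at jig x = -219 mm, 45 mm above the bench). Pull it to the right (jig -y), pinched or from its left side: some 18 mm freely to its stop, then about 12 N for a further 3 mm brings the handles over centre and they spring open.
- release (a joint): Angle of the release lever against its handle, rad: 0 at rest, 0.45 pulled to its stop. A light spring returns it.
- guard_handle (a point): Middle of the guard's black upright handle, a plate 50 mm along jig x, 14 mm along jig y, rising from 112 to 156 mm above the bench; this point is 138 mm above the bench. It may be pinched across its 14 mm or pushed from either side.
- guard (a joint): Position of the clear sliding guard along the jig's y, m: 0.175 fully back (to the left, row free), 0 shut over the row (its roof 106 mm above the bench). It slides with 1 to 3 N; from 0.02 a sprung latch resists with about 9 N until 0.009, then pulls it home to 0 with a click. To open, it must be pulled past the same latch.
- wax_tin: Bystander, leave alone: a round steel wax tin, 72 mm across, 60 mm high; origin at the centre of its underside.
- sanding_block: Bystander, leave alone: a cork sanding block 110 x 65 x 26 mm; origin at the centre of its underside.
- chisel_a: Bystander, leave alone: a wooden-handled chisel 240 mm long, lying; origin below its middle.
- tape_measure: Bystander, leave alone: a tape measure 75 x 42 mm, 68 mm high; origin at the centre of its underside.
Things that resemble listed ones, but are neither listed nor needed, are in the scene too. What is shaped like the head_1 but pink is not meant. Leave any blue look-alike of the head_2 alone.

How it is judged:
On the way, in this order (a step that is already met when the one before it is completed fails the run):
1. every head stands in the jig against the fence, pressed by the jaw of the locked pliers, the guard still back (x of head_0 in the frame of jig between -0.01 and 0.01 m and y of head_0 in the frame of jig between -0.085 and 0.085 m and z of head_0 in the frame of jig between 0.006 and 0.018 m and angle between each of head_0, head_1, head_2's own z axis and vertical below 0.08 rad and angle between the x axis of each of head_0, head_1, head_2 and the x axis of jig, either way round below 0.1 rad and contact force between each of head_0, head_1, head_2 and jaw above 1.5 N and x of head_1 in the frame of jig between -0.01 and 0.01 m and y of head_1 in the frame of jig between -0.085 and 0.085 m and z of head_1 in the frame of jig between 0.006 and 0.018 m and x of head_2 in the frame of jig between -0.01 and 0.01 m and y of head_2 in the frame of jig between -0.085 and 0.085 m and z of head_2 in the frame of jig between 0.006 and 0.018 m and value of joint handle_r below 0.015 rad and value of joint guard above 0.12 m), for 0.3 s.
2. the guard is latched shut for three seconds over the clamped heads (x of head_0 in the frame of jig between -0.01 and 0.01 m and y of head_0 in the frame of jig between -0.085 and 0.085 m and z of head_0 in the frame of jig between 0.006 and 0.018 m and angle between each of head_0, head_1, head_2's own z axis and vertical below 0.08 rad and angle between the x axis of each of head_0, head_1, head_2 and the x axis of jig, either way round below 0.1 rad and contact force between each of head_0, head_1, head_2 and jaw above 1.5 N and x of head_1 in the frame of jig between -0.01 and 0.01 m and y of head_1 in the frame of jig between -0.085 and 0.085 m and z of head_1 in the frame of jig between 0.006 and 0.018 m and x of head_2 in the frame of jig between -0.01 and 0.01 m and y of head_2 in the frame of jig between -0.085 and 0.085 m and z of head_2 in the frame of jig between 0.006 and 0.018 m and value of joint handle_r below 0.015 rad and value of joint guard below 0.004 m), for 3 s.
3. the guard is slid back with the heads still clamped (x of head_0 in the frame of jig between -0.01 and 0.01 m and y of head_0 in the frame of jig between -0.085 and 0.085 m and z of head_0 in the frame of jig between 0.006 and 0.018 m and angle between each of head_0, head_1, head_2's own z axis and vertical below 0.08 rad and angle between the x axis of each of head_0, head_1, head_2 and the x axis of jig, either way round below 0.1 rad and contact force between each of head_0, head_1, head_2 and jaw above 1.5 N and x of head_1 in the frame of jig between -0.01 and 0.01 m and y of head_1 in the frame of jig between -0.085 and 0.085 m and z of head_1 in the frame of jig between 0.006 and 0.018 m and x of head_2 in the frame of jig between -0.01 and 0.01 m and y of head_2 in the frame of jig between -0.085 and 0.085 m and z of head_2 in the frame of jig between 0.006 and 0.018 m and value of joint handle_r below 0.015 rad and value of joint guard above 0.155 m), for 0.2 s.
4. the release lever is pulled (value of joint release above 0.25 rad), for 0.02 s.
5. the pliers are open (value of joint handle_r above 0.12 rad), for 0.2 s.
At the end, for the whole second after the job is handed in: Every head present stands upright (within 0.08 rad) and at rest on the floor of the grey tray (centre within 60 mm of the tray's middle along its x, 100 mm along its y), the pliers are open (handle above 0.12 rad) and the guard is back (above 155 mm) (x of head_0 in the frame of tray between -0.06 and 0.06 m and y of head_0 in the frame of tray between -0.1 and 0.1 m and z of head_0 in the frame of tray between 0 and 0.014 m and angle between each of head_0, head_1, head_2's own z axis and vertical below 0.08 rad and linear speed of each of head_0, head_1, head_2 below 0.02 m/s and x of head_1 in the frame of tray between -0.06 and 0.06 m and y of head_1 in the frame of tray between -0.1 and 0.1 m and z of head_1 in the frame of tray between 0 and 0.014 m and x of head_2 in the frame of tray between -0.06 and 0.06 m and y of head_2 in the frame of tray between -0.1 and 0.1 m and z of head_2 in the frame of tray between 0 and 0.014 m and value of joint handle_r above 0.12 rad and value of joint guard above 0.155 m); the robot touches nothing.
It fails at once if one of the bystanders on the bench is moved more than 30 mm (distance of any of wax_tin, sanding_block, chisel_a, tape_measure from where it was at the start of the episode above 0.03 m).
Of head_0, head_1, head_2 only 2 to 3 are there at a start; the rules pass over those that are not, and their reading is None.
At some moment in a run one of head_0, head_1, head_2 may be knocked a few centimetres aside while the robot is not near it.
It also fails if it takes over 210 s, if anything falls off the work surface, if the arm or the gripper's body presses on something with over 40 N, if the wrist force passes 120 N, or if a joint passes its speed limit or range.

## Working session

There is one attempt and no reset: what is moved stays moved. The work goes in short steps, Python scripts to look and compute and a shell command to move; the robot and the scene stay as the last step left them, time stands still between calls to the robot, and variables do not carry over. Pictures are saved under pics/ and viewed, at most 14 in all, crops included, and the job is handed in when it is done.

```bash
ls; mkdir -p pics; python3 - <<'E'
from plant import *
import cv2,numpy as np
for n in("scene","side"):
    cv2.imwrite(f"pics/{n}0.png",cv2.cvtColor(grab_frame(n),cv2.COLOR_RGB2BGR))
    c=calibration(n);print(n,c["fx"],c["cx"],c["cy"],np.round(c["T"],3).tolist())
o=get_obs();print(o)
c=calibration("wrist");print(c["fx"],np.round(c["T"],3).tolist())
E
```

```text
pics
scene 440.81601418456074 320.82374358654954 195.82993856534657 [[-0.911, 0.351, -0.215, 0.872], [0.412, 0.785, -0.463, 0.775], [0.007, -0.51, -0.86, 1.444], [0.0, 0.0, 0.0, 1.0]]
side 484.4307032048684 323.6607720675442 193.77915969887067 [[-0.736, -0.404, 0.543, -0.165], [-0.676, 0.458, -0.576, 0.8], [-0.016, -0.792, -0.611, 0.913], [0.0, 0.0, 0.0, 1.0]]
{'t': 0.1, 'joints': array([-0.06825234,  0.41180145, -0.01268674,  1.59691077,  0.00561194,
        1.13432462, -0.08218493]), 'qd': array([ 0.00036477, -0.00065638,  0.00038482, -0.00236803, -0.00229927,
       -0.00023487,  0.00197717]), 'joint_efforts': array([ 1.90722414e-03, -5.89100254e+01,  6.43606726e-01, -2.91709310e+01,
       -5.37973386e-02,  1.45046425e-02,  7.40053088e-05]), 'tcp_pos': array([ 6.24817037e-01, -1.78137118e-06,  4.03924945e-01]), 'eef_rot': array([-4.53695365e-04,  7.07080705e-01,  7.07132506e-01, -5.38722619e-04]), 'contact_force': array([ 0.43136591, -0.04286984,  0.01464108]), 'moment': array([-0.00350031,  0.02188713,  0.0436408 ]), 'grip_force': 0.0, 'width': 0.08766464429034304}
309.70691628693146 [[1.0, 0.0, -0.001, 0.625], [0.0, -0.965, -0.262, 0.072], [-0.001, 0.262, -0.965, 0.383], [0.0, 0.0, 0.0, 1.0]]
```

View pictures.

View pics/scene0.png

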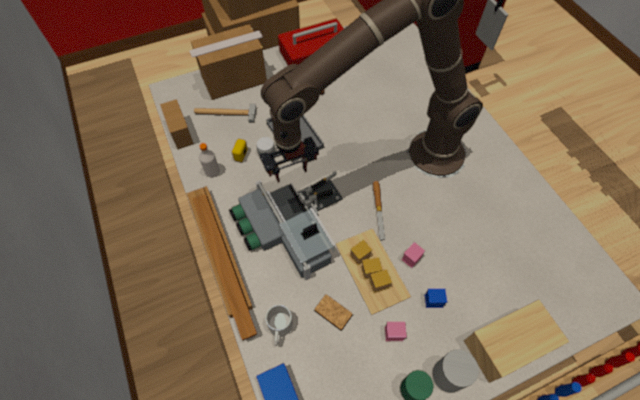

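View pics/side0.png

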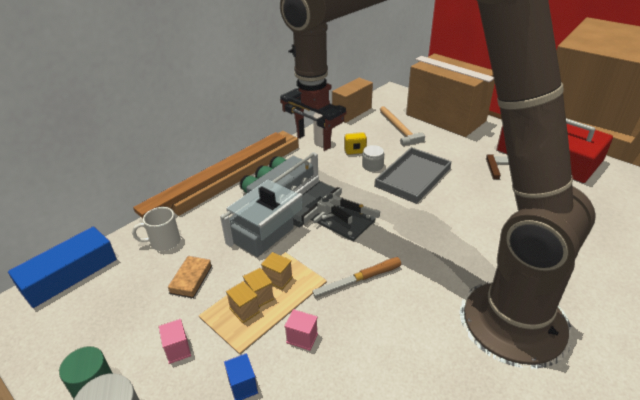

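```bash
cat > h.py <<'E'
from plant import *
import cv2,numpy as np
from scipy.spatial.transform import Rotation as R
def ray(c,u,v,fish=False):
    x,y=(u-c["cx"])/c["fx"],(v-c["cy"])/c["fy"]
    if fish:
        r=np.hypot(x,y); s=np.sin(r)/r if r>1e-9 else 1; d=np.array([x*s,y*s,np.cos(r)])
    else: d=np.array([x,y,1.])
    T=np.array(c["T"]); return T[:3,3],T[:3,:3]@(d/np.linalg.norm(d))
def plane(c,u,v,z,fish=False):
    o,d=ray(c,u,v,fish); return o+d*(z-o[2])/d[2]
def tri(r1,r2):
    (o1,d1),(o2,d2)=r1,r2
    s=np.linalg.lstsq(np.c_[d1,-d2],o2-o1,rcond=None)[0]
    return (o1+s[0]*d1+o2+s[1]*d2)/2
def save(n,im,k=1): cv2.imwrite(f"pics/{n}.png",cv2.resize(cv2.cvtColor(im,cv2.COLOR_RGB2BGR),None,fx=k,fy=k,interpolation=cv2.INTER_CUBIC))
def tool(dw):  # world shift -> tool units
    w,x,y,z=get_obs()["eef_rot"]; return R.from_quat([x,y,z,w]).inv().apply(dw)/0.08
E
python3 - <<'E'
from h import *
s,d=calibration("scene"),calibration("side")
print("guardhandle",tri(ray(s,310,231),ray(d,268,196)))
for n,p in dict(h0=(361,250),h1=(372,264),h2=(381,278)).items(): print(n,plane(s,*p,.07))
for p in [(278,256),(260,280),(244,294)]: print(plane(d,*p,.07))
for p in [(371,230),(337,243),(374,311),(409,297)]: print("board",plane(s,*p,.008))
for p in [(376,178),(412,149),(451,158),(414,200)]: print("tray",plane(d,*p,.03 if p[1]<190 else .03))
g=cv2.imread("pics/side0.png")[130:260,180:400]
cv2.imwrite("pics/sidecrop.png",cv2.resize(g,None,fx=3.6,fy=3.6,interpolation=cv2.INTER_CUBIC))
E
```

```text
guardhandle [0.63033701 0.17356196 0.13387299]
h0 [0.49128271 0.28487908 0.07      ]
h1 [0.48082126 0.34484246 0.07      ]
h2 [0.47667896 0.4001094  0.07      ]
[0.49993438 0.26194736 0.07      ]
[0.47395469 0.34346716 0.07      ]
[0.46927648 0.3955394  0.07      ]
board [0.40529651 0.20753634 0.008     ]
board [0.53991837 0.20363456 0.008     ]
board [0.53378902 0.47391099 0.008     ]
board [0.40506634 0.48020873 0.008     ]
tray [ 0.55257568 -0.19987143  0.03      ]
tray [ 0.5639906  -0.41226181  0.03      ]
tray [ 0.4370891  -0.45024099  0.03      ]
tray [ 0.40211165 -0.18581911  0.03      ]
```

View pics/sidecrop.png

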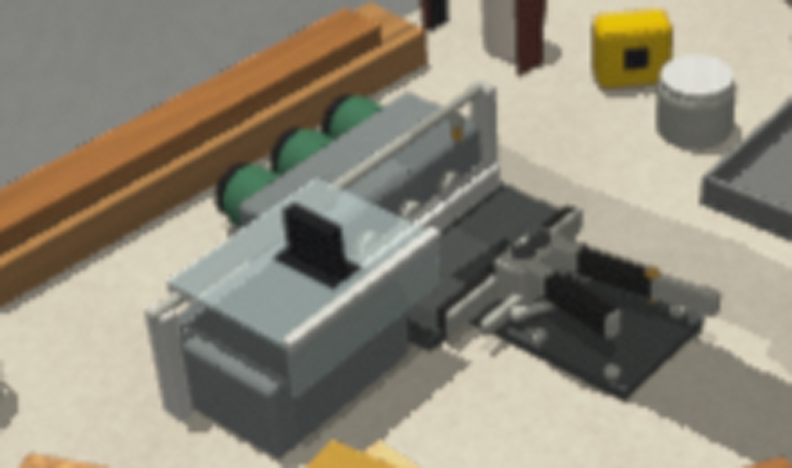

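```bash
python3 - <<'E'
from h import *
im=grab_frame("wrist"); np.save("w0.npy",im); save("w0",im,1.25)
E
```

```text
(no output)
```

View pics/w0.png

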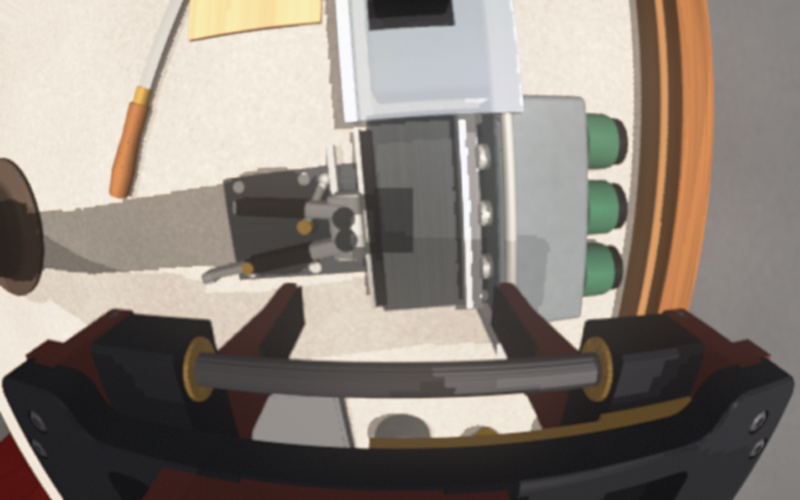

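```bash
cat >> h.py <<'E'
def ortho(im,c,z,x0,x1,y0,y1,k=2000):
    """wrist picture resampled on plane z: right=+x, up=+y, k px/m"""
    X,Y=np.meshgrid(np.arange(x0,x1,1/k),np.arange(y1,y0,-1/k))
    T=np.array(c["T"]); P=(np.stack([X,Y,np.full_like(X,z)],-1)-T[:3,3])@T[:3,:3]
    th=np.arctan2(np.hypot(P[...,0],P[...,1]),P[...,2]); r=np.hypot(P[...,0],P[...,1])+1e-9
    return cv2.remap(im,(c["cx"]+c["fx"]*th*P[...,0]/r).astype(np.float32),(c["cy"]+c["fy"]*th*P[...,1]/r).astype(np.float32),cv2.INTER_CUBIC)
E
python3 - <<'E'
from h import *
im=np.load("w0.npy");c=calibration("wrist")
save("o0",ortho(im,c,.034,.37,.72,-.11,.13))
E
```

```text
(no output)
```

View pics/o0.png

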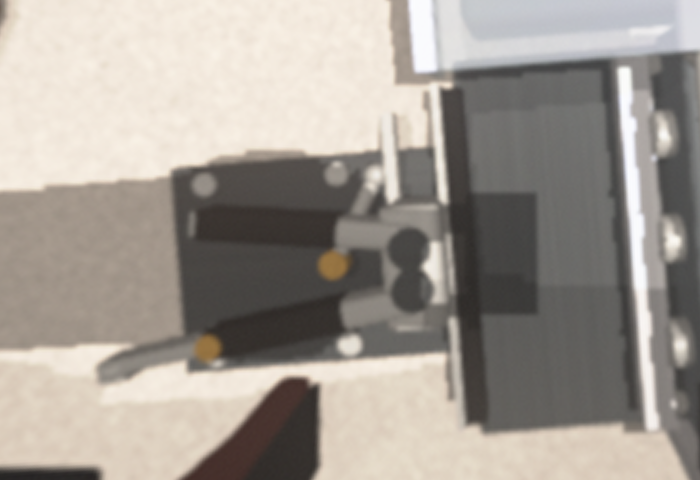

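Chosen: ochre heads at scene pixels (361,252), (372,266), (381,281) on the board. Lookalikes rejected: pink (413,254) and (396,331), blue (436,298). The jig is at about (0.656, 0.007) with yaw 0.075. I'm going above the board for the close look.

```bash

python3 -m pendant '[0.94,-0.48,0,0,0,0,100,0.94,-0.48,0,0,0,0,100,0.94,-0.48,0,0,0,0,100]' 30
python3 -m pendant '[0.94,-0.48,0,0,0,0,100,0.94,-0.48,0,0,0,0,100,0.94,-0.48,0,0,0,0,100]'
python3 -m pendant '[0.94,-0.48,0,0,0,0,100,0.94,-0.48,0,0,0,0,100,0.94,-0.48,0,0,0,0,100]'
python3 -m pendant '[0.94,-0.48,0,0,0,0,100,0.94,-0.48,0,0,0,0,100,0.94,-0.48,0,0,0,0,100,0.94,-0.48,0,0,0,0,100]'
python3 - <<'E'
from h import *
c=calibration("wrist");im=grab_frame("wrist"); np.save("w1.npy",im)
print(get_obs()["tcp_pos"],get_obs()["eef_rot"])
save("o1",ortho(im,c,.07,.33,.63,.17,.47))
E
```

```text
t: 0.4
tcp_pos: [0.5837, 0.083, 0.4044]
eef_rot: [-0.002, 0.704, 0.71, 0.001]
contact_force: [-0.0, 1.1, -0.6]
width: 0.088
grip_force: 0.0
t: 0.65
tcp_pos: [0.5446, 0.1582, 0.4046]
eef_rot: [-0.002, 0.704, 0.711, 0.001]
contact_force: [0.6, 1.1, 0.2]
width: 0.0881
grip_force: 0.0
t: 0.9
tcp_pos: [0.5058, 0.2332, 0.4047]
eef_rot: [-0.002, 0.704, 0.711, 0.001]
contact_force: [0.3, 2.0, 0.7]
width: 0.0878
grip_force: 0.0
t: 1.23
tcp_pos: [0.4699, 0.3033, 0.4045]
eef_rot: [-0.001, 0.705, 0.709, -0.0]
contact_force: [0.8, -0.9, 0.3]
width: 0.0878
grip_force: 0.0
[0.47107262 0.30133196 0.40441994] [ 3.08638016e-05  7.06126604e-01  7.08085549e-01 -2.71772671e-04]
```

View pics/o1.png

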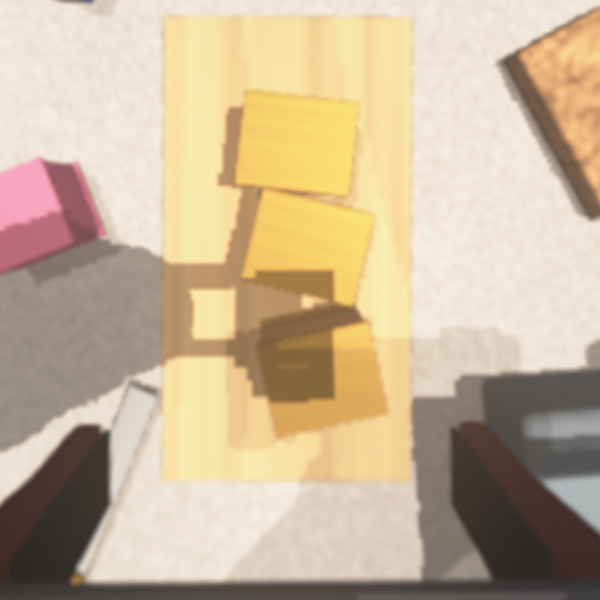

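```bash
cat >> h.py <<'E'
JO,JY=np.array([.656,.007]),.075
def jw(x,y): return JO+np.array([[np.cos(JY),-np.sin(JY)],[np.sin(JY),np.cos(JY)]])@[x,y]
def go(*goals):
    """shift/turn units (start-of-leg axes) for a chain of (x,y,z,yaw of closing line)"""
    o=get_obs(); w,x,y,z=o["eef_rot"]; M=R.from_quat([x,y,z,w]); p=o["tcp_pos"]
    for x,y,z,a in goals:
        t=np.array([x,y,z]); cur=np.arctan2(M.as_matrix()[1,1],M.as_matrix()[0,1])
        d=(a-cur+np.pi/2)%np.pi-np.pi/2
        N=R.from_matrix(np.array([[np.sin(-a),np.cos(a),0],[np.cos(a),np.sin(a),0],[0,0,-1]]).T.copy().T)
        m=M.as_matrix(); s=1 if m[1,0]*np.cos(a)-m[0,0]*np.sin(a)>0 else -1
        N=R.from_matrix(np.array([[-s*np.sin(a),s*np.cos(a),0],[s*np.cos(a),s*np.sin(a),0],[0,0,-1]]).T)
        print("shift",np.round(M.inv().apply(t-p)/.08,3),"turn",np.round((M.inv()*N).as_rotvec()/np.pi,3))
        p,M=t,N
E
python3 - <<'E'
from h import *
A=(.4788,.3985);x,y=jw(-.011,.053)
go((*A,.404,-.096),(*A,.218,-.096),(*A,.40,-.096),(x,y,.40,JY),(x,y,.223,JY),(x,y,.32,JY))
c=calibration("wrist")
E
```

```text
shift [1.214 0.1   0.005] turn [-0.     0.     0.031]
shift [0.    0.    2.325] turn [0. 0. 0.]
shift [ 0.     0.    -2.275] turn [0. 0. 0.]
shift [-4.029  2.426  0.   ] turn [ 0.     0.    -0.054]
shift [0.    0.    2.213] turn [0. 0. 0.]
shift [ 0.     0.    -1.212] turn [0. 0. 0.]
```

```bash

python3 -m pendant '[0.6,0.05,0,0,0,0,100,0.6,0.05,0,0,0,0,100]' 30 >/dev/null
python3 -m pendant '[0.61,0.05,0,0,0,0.031,100,0.61,0.05,0.4,0,0,0.031,100,0.61,0.05,0.8,0,0,0.031,100]' |head -3
python3 -m pendant '[0,0,0.5,0,0,0,100,0,0,0.8,0,0,0,100]' |head -3
python3 -m pendant '[0,0,0.4,0,0,0,100,0,0,0.73,0,0,0,100,0,0,0.73,0,0,0,100,0,0,0.73,0,0,0,100]'
python3 -m pendant '[0,0,0,0,0,0,0,0,0,0,0,0,0,0,0,0,0,0,0,0,0,0,0,0,0,0,0,0,0,0,0,0,0,0,0,0,0,0,0,0,0,0]' 30
```

```text
t: 1.7
tcp_pos: [0.4803, 0.3997, 0.3413]
eef_rot: [-0.0, 0.74, 0.672, 0.003]
t: 1.87
tcp_pos: [0.48, 0.3953, 0.2729]
eef_rot: [0.001, 0.741, 0.671, -0.002]
t: 2.2
tcp_pos: [0.4802, 0.396, 0.2172]
eef_rot: [0.0, 0.741, 0.671, -0.002]
contact_force: [-1.1, -0.9, 0.5]
width: 0.0878
grip_force: 0.0
t: 2.7
tcp_pos: [0.4794, 0.3979, 0.2194]
eef_rot: [-0.0, 0.741, 0.672, 0.001]
contact_force: [-1.4, -0.5, 7.4]
width: 0.0582
grip_force: 30.0
```

```bash

python3 -m pendant '[0,0,-0.3,0,0,0,0,0,0,-0.7,0,0,0,0,0,0,-0.7,0,0,0,0]'
python3 - <<'E'
from h import *
c=calibration("wrist");im=grab_frame("wrist"); save("w2",im,0.8); o=get_obs();print(o["tcp_pos"],o["width"])
E
```

```text
t: 2.95
tcp_pos: [0.4806, 0.3988, 0.2796]
eef_rot: [-0.0, 0.741, 0.672, 0.004]
contact_force: [1.5, 1.1, -0.8]
width: 0.0579
grip_force: 30.0
[0.48020281 0.39839199 0.27734997] 0.057952927374309494
```

View pics/w2.png

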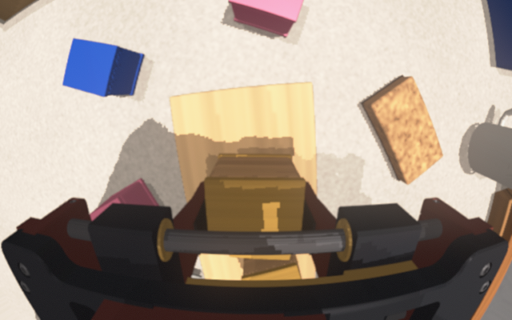

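```bash

python3 -m pendant '[0,0,-0.5,0,0,0,0,0,0,-0.77,0,0,0,0]' >/dev/null
python3 -m pendant '[0,0,-0.5,0,0,0,0,0,0,-0.77,0,0,0,0]' |head -2
python3 -m pendant '[-0.4,0.24,0,0,0,0,0,-0.8,0.48,0,0,0,0,0]' >/dev/null
python3 -m pendant '[-0.4,0.24,0,0,0,0,0,-0.8,0.48,0,0,0,0,0]' >/dev/null
python3 -m pendant '[-0.4,0.24,0,0,0,0,0,-0.8,0.48,0,0,0,0,0]' >/dev/null
python3 -m pendant '[-0.4,0.24,0,0,0,0,0,-0.8,0.48,0,0,0,0,0]' >/dev/null
python3 -m pendant '[-0.4,0.24,0,0,0,-0.027,0,-0.82,0.5,0,0,0,-0.054,0,-0.82,0.5,0,0,0,-0.054,0,-0.82,0.5,0,0,0,-0.054,0,-0.82,0.5,0,0,0,-0.054,0]'
python3 - <<'E'
from h import *
go((*jw(-.011,.053),.223,JY))
E
```

```text
t: 3.33
tcp_pos: [0.4795, 0.3976, 0.3998]
t: 4.42
tcp_pos: [0.6405, 0.0588, 0.396]
eef_rot: [-0.001, 0.682, 0.732, -0.001]
contact_force: [-0.6, -0.3, -2.3]
width: 0.0576
grip_force: 30.0
shift [2.000e-03 1.200e-02 2.163e+00] turn [-0.001 -0.    -0.001]
```

```bash

python3 -m pendant '[0,0.01,0.45,0,0,0,0,0,0.01,0.85,0,0,0,0]' >/dev/null
python3 -m pendant '[0,0,0.4,0,0,0,0,0,0,0.8,0,0,0,0]' |head -2
python3 -m pendant '[0,0,0.2,0,0,0,0,0,0,0.4,0,0,0,0,0,0,0.46,0,0,0,0,0,0,0.46,0,0,0,0,0,0,0.46,0,0,0,0]'
python3 - <<'E'
from h import *
im=grab_frame("side");save("s1",im[120:270,180:420],3)
E
```

```text
t: 4.75
tcp_pos: [0.6407, 0.0611, 0.2639]
t: 5.17
tcp_pos: [0.6415, 0.06, 0.2291]
eef_rot: [-0.0, 0.681, 0.733, 0.0]
contact_force: [0.6, 0.3, -1.5]
width: 0.0578
grip_force: 30.0
```

View pics/s1.png

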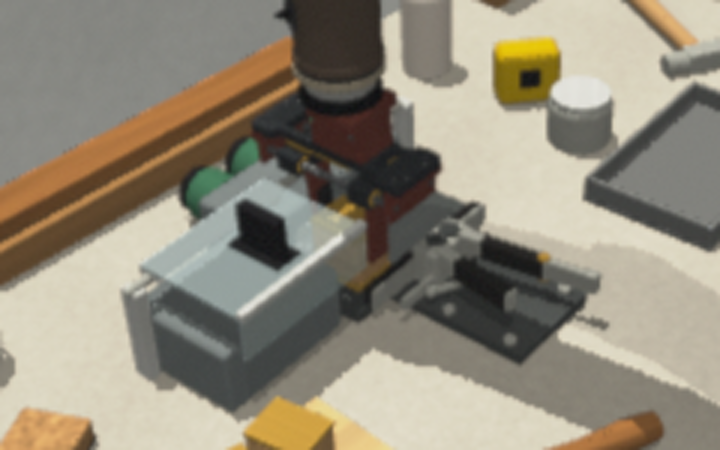

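Head over the bed between the jaw and fence (about pixel 340,215); no contact yet, so I'll lower the last 6 mm.

```bash

python3 -m pendant '[0,0,0.04,0,0,0,0,0,0,0.07,0,0,0,0,0,0,0.07,0,0,0,0,0,0,0.07,0,0,0,0]'
python3 -m pendant '[0,0,0,0,0,0,80,0,0,0,0,0,0,80,0,0,0,0,0,0,80,0,0,0,0,0,0,80,0,0,0,0,0,0,80]'
```

```text
t: 5.55
tcp_pos: [0.6417, 0.0587, 0.2234]
eef_rot: [0.0, 0.681, 0.732, 0.0]
contact_force: [-0.2, 0.1, -0.2]
width: 0.0578
grip_force: 30.0
t: 5.97
tcp_pos: [0.6417, 0.0587, 0.2232]
eef_rot: [0.0, 0.681, 0.732, 0.0]
contact_force: [0.2, 0.9, -0.5]
width: 0.0704
grip_force: 0.0
```

Raise and go to head B.

```bash

python3 -m pendant '[0,0,-0.4,0,0,0,80,0,0,-0.9,0,0,0,80]' >/dev/null
python3 -m pendant '[0,0,-0.4,0,0,0,80,0,0,-0.9,0,0,0,80,0,0,-0.9,0,0,0,80,0,0,-0.9,0,0,0,80]' 
python3 - <<'E'
from h import *
c=calibration("wrist");im=grab_frame("wrist"); save("o2",ortho(im,c,.074,.52,.76,-.11,.13))
B=(.4838,.347);z=get_obs()["tcp_pos"][2]
go((*B,z,-.22),(*B,.218,-.22))
E
```

```text
t: 6.47
tcp_pos: [0.6422, 0.0588, 0.3701]
eef_rot: [0.002, 0.681, 0.732, 0.002]
contact_force: [-0.3, -0.4, -0.4]
width: 0.0703
grip_force: 0.0
shift [ 3.736e+00 -1.708e+00 -3.000e-03] turn [ 0.001 -0.     0.093]
shift [0.    0.    1.874] turn [0. 0. 0.]
```

View pics/o2.png

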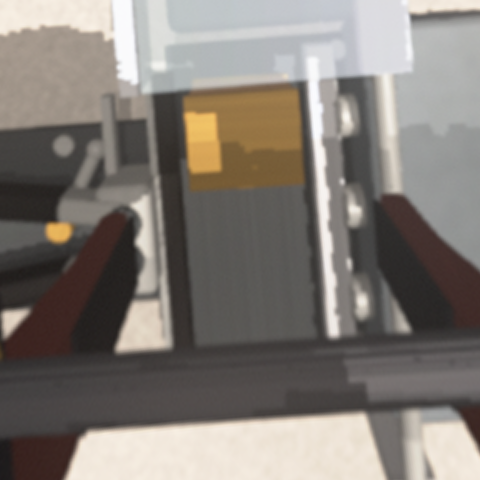

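Head A stands square to the jig between jaw and fence (crop pixels 184–304, 88–190), centre about (0.642, 0.060). Next is head B.

```bash

python3 -m pendant '[0.47,-0.21,0,0,0,0,80,0.93,-0.42,0,0,0,0,80,0.93,-0.42,0,0,0,0,80]' >/dev/null
python3 -m pendant '[0.47,-0.21,0,0,0,0,100,0.93,-0.42,0,0,0,0,100,0.93,-0.42,0,0,0,0,100]' >/dev/null
python3 -m pendant '[0.47,-0.21,0,0,0,0,100,0.93,-0.42,0,0,0,0,100,0.93,-0.42,0,0,0,0,100]' >/dev/null
python3 -m pendant '[0.47,-0.21,0,0,0,0.03,100,0.93,-0.43,0,0,0,0.06,100,0.93,-0.43,0,0,0,0.093,100,0.93,-0.43,0,0,0,0.093,100,0.93,-0.43,0,0,0,0.093,100]'
python3 - <<'E'
from h import *
c=calibration("wrist");im=grab_frame("wrist"); save("o3",ortho(im,c,.07,.38,.58,.22,.42))
B=(.4838,.347)
go((*B,.218,-.22))
E
```

```text
t: 7.68
tcp_pos: [0.4852, 0.3455, 0.3657]
eef_rot: [0.0, 0.779, 0.627, -0.001]
contact_force: [0.2, -0.0, 0.2]
width: 0.0878
grip_force: 0.0
shift [ 0.027 -0.03   1.85 ] turn [-0.     0.001  0.001]
```

View pics/o3.png

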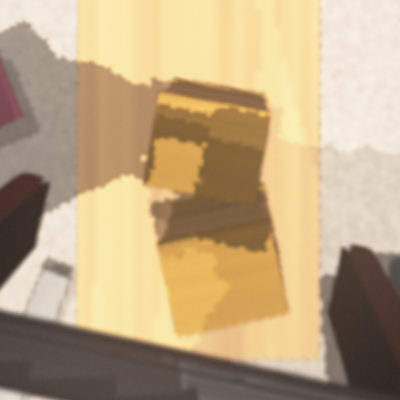

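```bash

python3 -m pendant '[0.02,-0.03,0.45,0,0,-0.016,100,0.02,-0.03,0.9,0,0,-0.016,100]' >/dev/null
python3 -m pendant '[0,0,0.4,0,0,0,100,0,0,0.8,0,0,0,100,0,0,0.93,0,0,0,100,0,0,0.93,0,0,0,100]'
python3 -m pendant '[0,0,0,0,0,0,0,0,0,0,0,0,0,0,0,0,0,0,0,0,0,0,0,0,0,0,0,0,0,0,0,0,0,0,0,0,0,0,0,0,0,0]' 30
python3 -m pendant '[0,0,-0.4,0,0,0,0,0,0,-0.8,0,0,0,0]'>/dev/null
python3 -m pendant '[0,0,-0.4,0,0,0,0,0,0,-0.8,0,0,0,0]'>/dev/null
python3 -m pendant '[0,0,-0.4,0,0,0,0,0,0,-0.67,0,0,0,0,0,0,-0.67,0,0,0,0]'
python3 - <<'E'
from h import *
x,y=jw(-.011,0)
go((x,y,.40,JY),(x,y,.223,JY))
E
```

```text
t: 8.23
tcp_pos: [0.4833, 0.3457, 0.2176]
eef_rot: [0.0, 0.765, 0.645, -0.003]
contact_force: [0.3, -0.3, 0.2]
width: 0.0879
grip_force: 0.0
t: 8.73
tcp_pos: [0.4836, 0.3482, 0.222]
eef_rot: [0.0, 0.764, 0.645, 0.001]
contact_force: [-1.1, -0.9, 6.4]
width: 0.0578
grip_force: 30.0
t: 9.32
tcp_pos: [0.4838, 0.3485, 0.4075]
eef_rot: [0.0, 0.764, 0.645, 0.004]
contact_force: [-0.1, 0.5, -2.4]
width: 0.0576
grip_force: 30.0
shift [-3.878  2.708  0.085] turn [ 0.002 -0.002 -0.078]
shift [0.    0.    2.213] turn [0. 0. 0.]
```

```bash

python3 -m pendant '[-0.4,0.28,0,0,0,0,0,-0.78,0.54,0,0,0,0,0]' >/dev/null
python3 -m pendant '[-0.4,0.28,0,0,0,0,0,-0.78,0.54,0,0,0,0,0]' >/dev/null
python3 -m pendant '[-0.4,0.28,0,0,0,0,0,-0.78,0.54,0,0,0,0,0]' >/dev/null
python3 -m pendant '[-0.4,0.28,0,0,0,0,0,-0.78,0.54,0,0,0,0,0]' >/dev/null
python3 -m pendant '[-0.4,0.28,0,0,0,-0.027,0,-0.76,0.55,0,0,0,-0.05,0,-0.76,0.55,0,0,0,-0.078,0,-0.76,0.55,0,0,0,-0.078,0,-0.76,0.55,0,0,0,-0.078,0]'
python3 - <<'E'
from h import *
go((*jw(-.011,.0),.226,JY))
E
```

```text
t: 10.4
tcp_pos: [0.6441, 0.0055, 0.4005]
eef_rot: [-0.001, 0.681, 0.732, -0.001]
contact_force: [0.1, 1.2, -2.9]
width: 0.0579
grip_force: 30.0
shift [0.005 0.018 2.181] turn [-0.001 -0.    -0.001]
```

```bash

python3 -m pendant '[0,0.02,0.45,0,0,0,0,0,0.02,0.85,0,0,0,0]' >/dev/null
python3 -m pendant '[0,0,0.4,0,0,0,0,0,0,0.8,0,0,0,0]' |head -2
python3 -m pendant '[0,0,0.2,0,0,0,0,0,0,0.4,0,0,0,0,0,0,0.5,0,0,0,0,0,0,0.53,0,0,0,0,0,0,0.53,0,0,0,0,0,0,0.53,0,0,0,0]'
python3 -m pendant '[0,0,0,0,0,0,80,0,0,0,0,0,0,80,0,0,0,0,0,0,80,0,0,0,0,0,0,80,0,0,0,0,0,0,80]'
python3 -m pendant '[0,0,-0.4,0,0,0,80,0,0,-0.9,0,0,0,80]' >/dev/null
python3 -m pendant '[0,0,-0.4,0,0,0,80,0,0,-0.9,0,0,0,80,0,0,-0.9,0,0,0,80,0,0,-0.9,0,0,0,80]' 
python3 - <<'E'
from h import *
B=(.4915,.2805);z=get_obs()["tcp_pos"][2]
go((*B,z,.215),(*B,.218,.215))
E
```

```text
t: 10.73
tcp_pos: [0.6453, 0.0078, 0.2686]
t: 11.23
tcp_pos: [0.6464, 0.0061, 0.2287]
eef_rot: [0.0, 0.68, 0.733, 0.001]
contact_force: [-0.8, -0.9, -2.0]
width: 0.0578
grip_force: 30.0
t: 11.65
tcp_pos: [0.6463, 0.0053, 0.2284]
eef_rot: [0.0, 0.68, 0.733, 0.0]
contact_force: [0.9, -0.3, 0.1]
width: 0.0703
grip_force: 0.0
t: 12.15
tcp_pos: [0.6467, 0.0054, 0.3751]
eef_rot: [0.002, 0.68, 0.733, 0.002]
contact_force: [-0.2, -0.6, -1.0]
width: 0.0706
grip_force: 0.0
shift [ 3.575 -1.677 -0.01 ] turn [ 0.002  0.    -0.045]
shift [0.    0.    1.963] turn [0. 0. 0.]
```

```bash

python3 -m pendant '[0.45,-0.21,0,0,0,0,80,0.89,-0.42,0,0,0,0,80]' >/dev/null
python3 -m pendant '[0.45,-0.21,0,0,0,0,100,0.89,-0.42,0,0,0,0,100]' >/dev/null
python3 -m pendant '[0.45,-0.21,0,0,0,0,100,0.89,-0.42,0,0,0,0,100]' >/dev/null
python3 -m pendant '[0.45,-0.21,0,0,0,-0.03,100,0.9,-0.42,0,0,0,-0.045,100,0.9,-0.42,0,0,0,-0.045,100,0.9,-0.42,0,0,0,-0.045,100,0.9,-0.42,0,0,0,-0.045,100]'
python3 - <<'E'
from h import *
c=calibration("wrist");im=grab_frame("wrist")
o=ortho(im,c,.07,.38,.58,.19,.39); hsv=cv2.cvtColor(o,cv2.COLOR_RGB2HSV)
m=((hsv[...,0]>17)&(hsv[...,0]<27)&(hsv[...,1]>150)).astype(np.uint8)
cs=max(cv2.findContours(m,0,2)[0],key=cv2.contourArea);(u,v),s,a=cv2.minAreaRect(cs);print(.38+u/2000,.39-v/2000,s,a)
cv2.polylines(o,[cs],True,(255,0,0),1)
save("o4",o)
B=(.4915,.2805)
go((*B,.218,.215))
E
```

```text
t: 13.07
tcp_pos: [0.4906, 0.2796, 0.3708]
eef_rot: [-0.0, 0.627, 0.779, -0.001]
contact_force: [-0.4, -1.4, -0.2]
width: 0.088
grip_force: 0.0
0.47416712188720705 0.28519241333007816 (60.262351989746094, 46.39601516723633) 77.00537872314453
shift [0.022 0.011 1.912] turn [-0.  0. -0.]
```

View pics/o4.png

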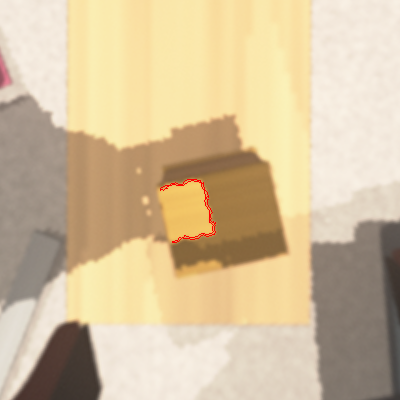

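Head C's top is centred at crop pixel (223,219), which matches the estimate.

```bash

python3 -m pendant '[0.02,0.01,0.45,0,0,0,100,0.02,0.01,0.9,0,0,0,100]' >/dev/null
python3 -m pendant '[0,0,0.4,0,0,0,100,0,0,0.8,0,0,0,100,0,0,0.97,0,0,0,100,0,0,0.97,0,0,0,100]'
python3 -m pendant '[0,0,0,0,0,0,0,0,0,0,0,0,0,0,0,0,0,0,0,0,0,0,0,0,0,0,0,0,0,0,0,0,0,0,0,0,0,0,0,0,0,0]' 30
python3 -m pendant '[0,0,-0.4,0,0,0,0,0,0,-0.8,0,0,0,0]'>/dev/null
python3 -m pendant '[0,0,-0.4,0,0,0,0,0,0,-0.8,0,0,0,0]'>/dev/null
python3 -m pendant '[0,0,-0.4,0,0,0,0,0,0,-0.67,0,0,0,0,0,0,-0.67,0,0,0,0]'
python3 - <<'E'
from h import *
x,y=jw(-.011,-.053)
go((x,y,.40,JY),(x,y,.223,JY))
E
```

```text
t: 13.62
tcp_pos: [0.4907, 0.2792, 0.2182]
eef_rot: [-0.001, 0.628, 0.778, -0.003]
contact_force: [-0.8, 0.4, 0.3]
width: 0.088
grip_force: 0.0
t: 14.12
tcp_pos: [0.4913, 0.2819, 0.2234]
eef_rot: [0.0, 0.627, 0.779, 0.001]
contact_force: [-1.3, -0.7, 7.3]
width: 0.0582
grip_force: 30.0
t: 14.7
tcp_pos: [0.4917, 0.2824, 0.409]
eef_rot: [0.001, 0.626, 0.779, 0.004]
contact_force: [1.9, 0.0, -1.7]
width: 0.0579
grip_force: 30.0
shift [-4.441  1.035  0.108] turn [ 0.002 -0.001  0.045]
shift [0.    0.    2.213] turn [0. 0. 0.]
```

```bash

python3 -m pendant '[-0.45,0.1,0,0,0,0,0,-0.89,0.21,0,0,0,0,0]' >/dev/null
python3 -m pendant '[-0.45,0.1,0,0,0,0,0,-0.89,0.21,0,0,0,0,0]' >/dev/null
python3 -m pendant '[-0.45,0.1,0,0,0,0,0,-0.89,0.21,0,0,0,0,0]' >/dev/null
python3 -m pendant '[-0.45,0.1,0,0,0,0,0,-0.89,0.21,0,0,0,0,0]' >/dev/null
python3 -m pendant '[-0.45,0.1,0,0,0,0.02,0,-0.88,0.2,0,0,0,0.045,0,-0.88,0.2,0,0,0,0.045,0,-0.88,0.2,0,0,0,0.045,0,-0.88,0.2,0,0,0,0.045,0]'
python3 - <<'E'
from h import *
go((*jw(-.011,-.053),.227,JY))
E
```

```text
t: 15.78
tcp_pos: [0.6483, -0.0465, 0.4021]
eef_rot: [-0.001, 0.68, 0.734, -0.001]
contact_force: [-0.6, 1.2, -2.6]
width: 0.0577
grip_force: 30.0
shift [-0.004  0.013  2.189] turn [-0.001 -0.     0.   ]
```

```bash

python3 -m pendant '[0,0.01,0.45,0,0,0,0,0,0.01,0.85,0,0,0,0]' >/dev/null
python3 -m pendant '[0,0,0.4,0,0,0,0,0,0,0.8,0,0,0,0]' |head -2
python3 -m pendant '[0,0,0.2,0,0,0,0,0,0,0.4,0,0,0,0,0,0,0.5,0,0,0,0,0,0,0.54,0,0,0,0,0,0,0.54,0,0,0,0,0,0,0.54,0,0,0,0]'
python3 -m pendant '[0,0,0,0,0,0,80,0,0,0,0,0,0,80,0,0,0,0,0,0,80,0,0,0,0,0,0,80,0,0,0,0,0,0,80]'
python3 -m pendant '[0,0,-0.4,0,0,0,80,0,0,-0.9,0,0,0,80]' >/dev/null
python3 -m pendant '[0,0,-0.4,0,0,0,80,0,0,-0.9,0,0,0,80,0,0,-0.9,0,0,0,80,0,0,-0.9,0,0,0,80]' 
python3 - <<'E'
from h import *
x,y=jw(-.160,0);z=get_obs()["tcp_pos"][2]
go((x,y,z,JY),(x,y,z,JY+np.pi/2))
print(x,y,get_obs()["joints"])
E
```

```text
t: 16.12
tcp_pos: [0.6488, -0.0447, 0.2703]
t: 16.62
tcp_pos: [0.6497, -0.0461, 0.2294]
eef_rot: [0.0, 0.679, 0.734, 0.001]
contact_force: [0.4, -0.3, -2.5]
width: 0.0581
grip_force: 30.0
t: 17.03
tcp_pos: [0.6496, -0.0471, 0.229]
eef_rot: [0.0, 0.68, 0.733, 0.0]
contact_force: [0.4, -0.6, -0.2]
width: 0.0702
grip_force: 0.0
t: 17.53
tcp_pos: [0.6501, -0.0472, 0.3758]
eef_rot: [0.002, 0.68, 0.733, 0.002]
contact_force: [-0.1, 0.3, -0.2]
width: 0.0701
grip_force: 0.0
shift [ 0.67  -1.876 -0.011] turn [0.002 0.    0.   ]
shift [0. 0. 0.] turn [ 0.   0.  -0.5]
0.49644978910204685 -0.004988753163638774 [-1.33071760e-03  4.78041008e-01 -6.64422376e-04  1.56256416e+00
  4.48468294e-04  1.09515719e+00  7.30866298e-02]
```

```bash

python3 -m pendant '[0.17,-0.47,0,0,0,0,100,0.34,-0.94,0,0,0,0,100,0.34,-0.94,0,0,0,0,100]' >/dev/null
python3 -m pendant '[0.17,-0.47,0,0,0,-0.03,100,0.33,-0.94,0,0,0,-0.07,100,0.33,-0.94,0,0,0,-0.1,100,0.33,-0.94,0,0,0,-0.14,100,0.33,-0.94,0,0,0,-0.17,100,0.33,-0.94,0,0,0,-0.21,100,0.33,-0.94,0,0,0,-0.25,100,0.33,-0.94,0,0,0,-0.25,100]' >/dev/null
python3 -m pendant '[0,0,0,0,0,-0.03,100,0,0,0,0,0,-0.07,100,0,0,0,0,0,-0.1,100,0,0,0,0,0,-0.14,100,0,0,0,0,0,-0.17,100,0,0,0,0,0,-0.21,100,0,0,0,0,0,-0.25,100,0,0,0,0,0,-0.25,100,0,0,0,0,0,-0.25,100]'
python3 - <<'E'
from h import *
c=calibration("wrist");im=grab_frame("wrist"); np.save("w5.npy",im); save("o5",ortho(im,c,.056,.40,.72,-.13,.13))
go((*jw(-.160,0),.212,JY+np.pi/2))
E
```

```text
t: 19.2
tcp_pos: [0.4954, -0.0051, 0.372]
eef_rot: [-0.001, -0.034, 0.999, 0.0]
contact_force: [-0.7, -0.3, 0.3]
width: 0.0882
grip_force: 0.0
shift [-0.015  0.     2.002] turn [ 0.    -0.    -0.002]
```

View pics/o5.png

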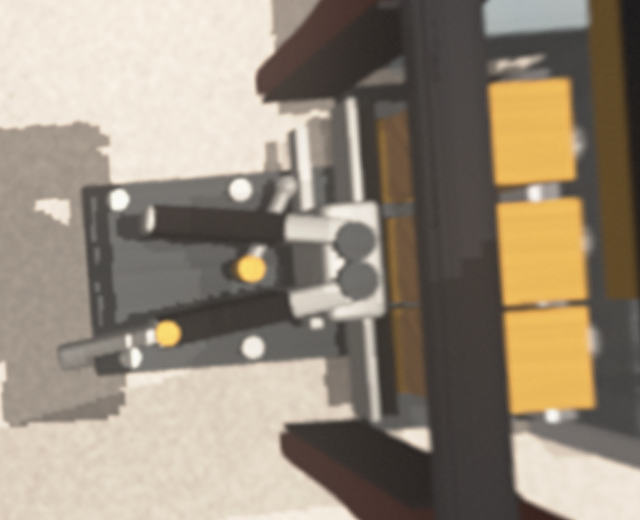

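All three heads stand in the row. The handles at the squeeze point span crop rows 208–338, midpoint y ≈ -0.0057, as predicted.

```bash

python3 -m pendant '[0,0,0.4,0,0,0,100,0,0,0.8,0,0,0,100]' >/dev/null
python3 -m pendant '[-0.01,0,0.3,0,0,0,100,-0.01,0,0.6,0,0,0,100,-0.01,0,0.8,0,0,0,100]'
python3 -m pendant '[0,0,0.2,0,0,0,100,0,0,0.4,0,0,0,100,0,0,0.4,0,0,0,100]'
python3 -m pendant '[0,0,0,0,0,0,50,0,0,0,0,0,0,45,0,0,0,0,0,0,40,0,0,0,0,0,0,40,0,0,0,0,0,0,40,0,0,0,0,0,0,40,0,0,0,0,0,0,40,0,0,0,0,0,0,40]' 40
python3 -m pendant '[0,0,0,0,0,0,40,0,0,0,0,0,0,40,0,0,0,0,0,0,40,0,0,0,0,0,0,40]' 40
```

```text
t: 19.67
tcp_pos: [0.4956, -0.0049, 0.2424]
eef_rot: [-0.001, -0.035, 0.999, 0.0]
contact_force: [0.2, -0.4, 0.3]
width: 0.0874
grip_force: 0.0
t: 19.92
tcp_pos: [0.4952, -0.0049, 0.2099]
eef_rot: [-0.002, -0.035, 0.999, -0.0]
contact_force: [-0.7, -0.1, 0.1]
width: 0.0875
grip_force: 0.0
t: 20.58
tcp_pos: [0.4941, -0.007, 0.2134]
eef_rot: [-0.003, -0.036, 0.999, -0.002]
contact_force: [-10.3, -8.8, 9.5]
width: 0.0432
grip_force: 40.0
t: 20.92
tcp_pos: [0.4941, -0.007, 0.2134]
eef_rot: [-0.003, -0.036, 0.999, -0.002]
contact_force: [-10.6, -7.2, 11.2]
width: 0.0432
grip_force: 40.0
```

```bash

python3 -m pendant '[0,0,0,0,0,0,100,0,0,0,0,0,0,100,0,0,0,0,0,0,100,0,0,0,0,0,0,100,0,0,0,0,0,0,100]'
python3 -m pendant '[0,0,-0.4,0,0,0,100,0,0,-0.9,0,0,0,100]' >/dev/null
python3 -m pendant '[0,0,-0.4,0,0,0,100,0,0,-0.9,0,0,0,100,0,0,-0.9,0,0,0,100]' 
python3 - <<'E'
from h import *
c=calibration("wrist");im=grab_frame("wrist"); o=ortho(im,c,.056,.40,.72,-.13,.13); save("o6",o)
z=get_obs()["tcp_pos"][2]
go((*jw(-.06,.175),.40,JY+np.pi/2))
E
```

```text
t: 21.33
tcp_pos: [0.4966, -0.0046, 0.213]
eef_rot: [0.0, -0.038, 0.999, 0.0]
contact_force: [0.2, -0.2, 0.0]
width: 0.0729
grip_force: 0.0
t: 21.75
tcp_pos: [0.4982, -0.0043, 0.3636]
eef_rot: [0.005, -0.038, 0.999, -0.0]
contact_force: [1.3, -0.2, -0.3]
width: 0.0877
grip_force: 0.0
shift [-1.241  2.183 -0.484] turn [-0.     0.003  0.   ]
```

View pics/o6.png

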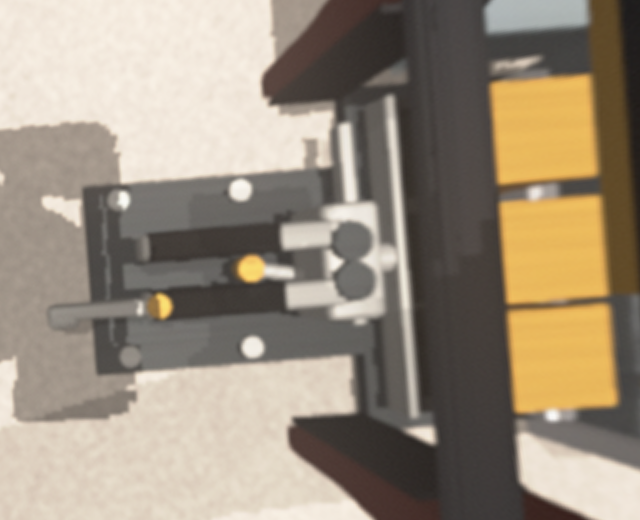

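Pliers locked (handles parallel), heads seated against the fence. Next, the guard handle.

```bash

python3 -m pendant '[-0.2,0.36,-0.08,0,0,0,100,-0.41,0.73,-0.16,0,0,0,100]' >/dev/null
python3 -m pendant '[-0.2,0.36,-0.08,0,0,0,100,-0.41,0.73,-0.16,0,0,0,100]' >/dev/null
python3 -m pendant '[-0.2,0.36,-0.08,0,0,0,60,-0.41,0.73,-0.16,0,0,0,60,-0.41,0.73,-0.16,0,0,0,60,-0.41,0.73,-0.16,0,0,0,60]'
python3 - <<'E'
from h import *
c=calibration("wrist");im=grab_frame("wrist"); np.save("w7.npy",im); o=ortho(im,c,.156,.55,.75,.08,.28); 
m=(o.max(2)<45).astype(np.uint8)
for k in cv2.findContours(m,0,2)[0]:
    if cv2.contourArea(k)>300:
        (u,v),s,a=cv2.minAreaRect(k);print(.55+u/2000,.28-v/2000,np.array(s)/2,a)
save("o7",o)
E
```

```text
t: 22.47
tcp_pos: [0.5811, 0.1795, 0.3935]
eef_rot: [-0.001, -0.04, 0.999, 0.0]
contact_force: [-0.2, -0.8, -0.8]
width: 0.0645
grip_force: 0.0
0.6433648681640626 0.12418919372558596 [12.32992363 14.79590893] 9.462322235107422
0.71625 0.18025000000000002 [199.5  66.5] 90.0
```

View pics/o7.png

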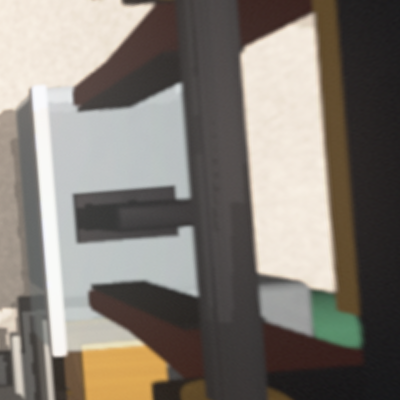

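```bash
python3 - <<'E'
from h import *
go((.635,.1735,.303,JY+np.pi/2))
E
```

```text
shift [-0.672 -0.103  1.128] turn [-0.    -0.001  0.001]
```

```bash

python3 -m pendant '[-0.35,-0.05,0,0,0,0,60,-0.67,-0.1,0,0,0,0,60,-0.67,-0.1,0.3,0,0,0,60,-0.67,-0.1,0.7,0,0,0,60]' >/dev/null
python3 -m pendant '[0,0,0.3,0,0,0,60,0,0,0.43,0,0,0,60,0,0,0.43,0,0,0,60,0,0,0.43,0,0,0,60]' 
python3 -m pendant '[0,0,0,0,0,0,0,0,0,0,0,0,0,0,0,0,0,0,0,0,0,0,0,0,0,0,0,0,0,0,0,0,0,0,0,0,0,0,0,0,0,0,0,0,0,0,0,0,0,0,0,0,0,0,0,0,0,0,0,0,0,0,0]' 30
```

```text
t: 23.18
tcp_pos: [0.6353, 0.1724, 0.3047]
eef_rot: [-0.0, -0.037, 0.999, -0.0]
contact_force: [0.2, 0.9, 0.3]
width: 0.0529
grip_force: 0.0
t: 23.93
tcp_pos: [0.6353, 0.1733, 0.305]
eef_rot: [0.0, -0.038, 0.999, -0.0]
contact_force: [-0.8, -0.8, 4.5]
width: 0.0138
grip_force: 30.0
```

```bash

python3 -m pendant '[0,-0.1,0,0,0,0,0,0,-0.25,0,0,0,0,0,0,-0.45,0,0,0,0,0,0,-0.65,0,0,0,0,0,0,-0.85,0,0,0,0,0,0,-1,0,0,0,0,0]' 
python3 -m pendant '[0,-0.2,0,0,0,0,0,0,-0.4,0,0,0,0,0,0,-0.6,0,0,0,0,0,0,-0.75,0,0,0,0,0,0,-0.85,0,0,0,0,0,0,-0.95,0,0,0,0,0,0,-0.95,0,0,0,0,0]' 
python3 -m pendant '[0,-0.06,0,0,0,0,0,0,-0.12,0,0,0,0,0,0,-0.18,0,0,0,0,0,0,-0.22,0,0,0,0,0,0,-0.24,0,0,0,0,0,0,-0.24,0,0,0,0,0,0,-0.24,0,0,0,0,0]'
python3 - <<'E'
from h import *
im=grab_frame("side");save("s2",im[120:270,180:420],3)
E
```

```text
t: 24.43
tcp_pos: [0.6419, 0.09, 0.305]
eef_rot: [0.001, -0.036, 0.999, -0.0]
contact_force: [1.3, 1.5, 2.1]
width: 0.0139
grip_force: 30.0
t: 25.02
tcp_pos: [0.6475, 0.0169, 0.305]
eef_rot: [0.001, -0.037, 0.999, 0.001]
contact_force: [5.1, 3.2, 1.8]
width: 0.0139
grip_force: 30.0
t: 25.6
tcp_pos: [0.6486, 0.0035, 0.305]
eef_rot: [0.001, -0.04, 0.999, 0.003]
contact_force: [3.8, 15.3, 0.8]
width: 0.0139
grip_force: 30.1
```

View pics/s2.png

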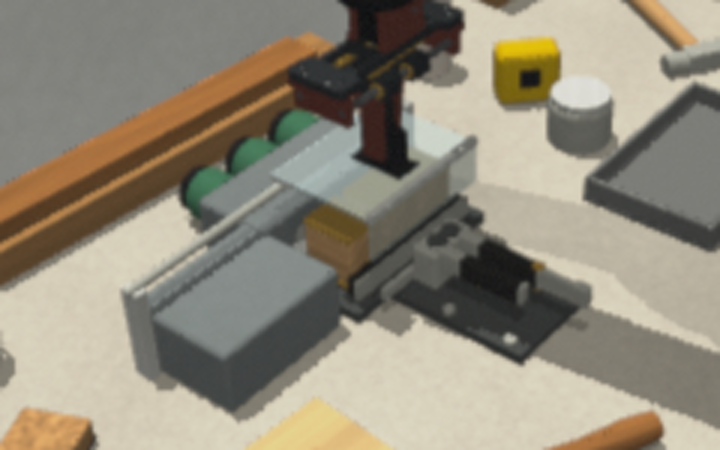

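```bash

python3 -m pendant '[0,-0.03,0,0,0,0,0,0,-0.06,0,0,0,0,0,0,-0.06,0,0,0,0,0,0,-0.06,0,0,0,0,0]' 
python3 -m pendant '[0,-0.03,0,0,0,0,0,0,-0.06,0,0,0,0,0,0,-0.06,0,0,0,0,0,0,-0.06,0,0,0,0,0]' 
```

```text
t: 25.98
tcp_pos: [0.6487, 0.0026, 0.3049]
eef_rot: [0.001, -0.041, 0.999, 0.006]
contact_force: [2.2, 24.5, 1.0]
width: 0.0142
grip_force: 30.1
t: 26.32
tcp_pos: [0.6488, 0.0017, 0.3049]
eef_rot: [0.001, -0.043, 0.999, 0.008]
contact_force: [2.5, 33.5, 0.6]
width: 0.0141
grip_force: 30.1
```

```bash

python3 -m pendant '[0,0.07,0,0,0,0,0,0,0.14,0,0,0,0,0,0,0.14,0,0,0,0,0]' 
python3 -m pendant '[0,0,0,0,0,0,40,0,0,0,0,0,0,40,0,0,0,0,0,0,40,0,0,0,0,0,0,40,0,0,0,0,0,0,40,0,0,0,0,0,0,40,0,0,0,0,0,0,40,0,0,0,0,0,0,40,0,0,0,0,0,0,40,0,0,0,0,0,0,40,0,0,0,0,0,0,40,0,0,0,0,0,0,40]' 
for i in 1 2 3 4; do python3 -m pendant '[0,0,0,0,0,0,40,0,0,0,0,0,0,40,0,0,0,0,0,0,40,0,0,0,0,0,0,40,0,0,0,0,0,0,40,0,0,0,0,0,0,40,0,0,0,0,0,0,40,0,0,0,0,0,0,40,0,0,0,0,0,0,40,0,0,0,0,0,0,40,0,0,0,0,0,0,40,0,0,0,0,0,0,40]' |head -2; done
python3 -m pendant '[0,0,0,0,0,0,0,0,0,0,0,0,0,0,0,0,0,0,0,0,0,0,0,0,0,0,0,0,0,0,0,0,0,0,0,0,0,0,0,0,0,0,0,0,0,0,0,0,0]' 30
```

```text
t: 26.57
tcp_pos: [0.6486, 0.004, 0.3049]
eef_rot: [0.001, -0.039, 0.999, 0.002]
contact_force: [4.3, 10.7, 1.1]
width: 0.0138
grip_force: 30.0
t: 27.57
tcp_pos: [0.6484, 0.0002, 0.3047]
eef_rot: [0.0, -0.038, 0.999, -0.0]
contact_force: [-0.7, -0.7, -0.0]
width: 0.035
grip_force: 0.0
t: 28.57
tcp_pos: [0.6483, 0.0002, 0.3047]
t: 29.57
tcp_pos: [0.6484, 0.0002, 0.3047]
t: 30.57
tcp_pos: [0.6483, 0.0002, 0.3046]
t: 31.57
tcp_pos: [0.6484, 0.0002, 0.3047]
t: 32.15
tcp_pos: [0.6481, 0.0039, 0.3046]
eef_rot: [-0.0, -0.039, 0.999, 0.002]
contact_force: [-1.1, 9.7, -0.8]
width: 0.0138
grip_force: 30.0
```

```bash

python3 -m pendant '[0,0.1,0,0,0,0,0,0,0.2,0,0,0,0,0,0,0.3,0,0,0,0,0,0,0.45,0,0,0,0,0,0,0.6,0,0,0,0,0,0,0.8,0,0,0,0,0,0,1,0,0,0,0,0]' 
python3 -m pendant '[0,0.2,0,0,0,0,0,0,0.4,0,0,0,0,0,0,0.6,0,0,0,0,0,0,0.75,0,0,0,0,0,0,0.85,0,0,0,0,0,0,0.95,0,0,0,0,0,0,0.95,0,0,0,0,0]' 
python3 -m pendant '[0,0.06,0,0,0,0,0,0,0.12,0,0,0,0,0,0,0.18,0,0,0,0,0,0,0.22,0,0,0,0,0,0,0.24,0,0,0,0,0,0,0.24,0,0,0,0,0]'
```

```text
t: 32.73
tcp_pos: [0.642, 0.081, 0.3046]
eef_rot: [-0.0, -0.038, 0.999, -0.0]
contact_force: [-1.4, -1.5, -0.6]
width: 0.0139
grip_force: 30.0
t: 33.32
tcp_pos: [0.6359, 0.1582, 0.3046]
eef_rot: [-0.0, -0.039, 0.999, 0.001]
contact_force: [-3.0, 1.1, 1.1]
width: 0.0136
grip_force: 30.0
t: 33.82
tcp_pos: [0.6347, 0.1748, 0.3046]
eef_rot: [-0.001, -0.038, 0.999, -0.0]
contact_force: [-6.1, 0.4, 1.3]
width: 0.0139
grip_force: 30.0
```

```bash

python3 -m pendant '[0,0.04,0,0,0,0,0,0,0.09,0,0,0,0,0,0,0.09,0,0,0,0,0,0,0.09,0,0,0,0,0]' 
python3 -m pendant '[0,0,0,0,0,0,60,0,0,0,0,0,0,60,0,0,0,0,0,0,60,0,0,0,0,0,0,60,0,0,0,0,0,0,60,0,0,0,0,0,0,60]' |tail -3
python3 -m pendant '[0,0,-0.4,0,0,0,60,0,0,-0.8,0,0,0,60,0,0,-0.8,0,0,0,60]'
python3 - <<'E'
from h import *
im=grab_frame("scene");save("s3",im[160:300,220:420],3)
x,y=jw(-.219,-.015);print(x,y)
z=get_obs()["tcp_pos"][2]
go((x,y,z,JY+np.pi/2))
E
```

```text
t: 34.15
tcp_pos: [0.6344, 0.1798, 0.3046]
eef_rot: [-0.001, -0.037, 0.999, -0.001]
contact_force: [-6.4, -4.9, 4.6]
width: 0.0141
grip_force: 30.0
contact_force: [0.1, -0.2, 0.0]
width: 0.0499
grip_force: 0.0
t: 34.9
tcp_pos: [0.6359, 0.1829, 0.3751]
eef_rot: [0.004, -0.038, 0.999, 0.001]
contact_force: [0.9, 0.0, 1.7]
width: 0.0525
grip_force: 0.0
0.43873959444251776 -0.02436743816441369
shift [ 2.647 -2.395 -0.022] turn [0.001 0.002 0.   ]
```

View pics/s3.png

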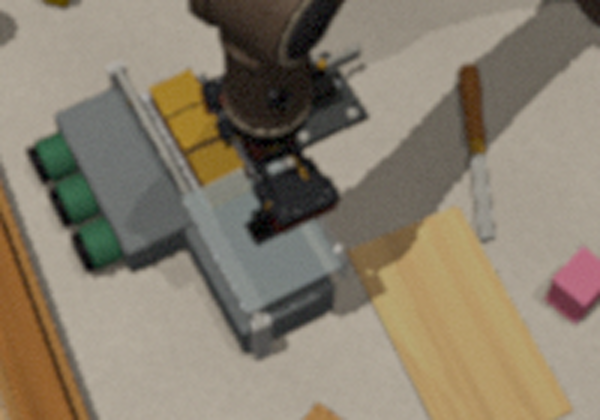

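```bash

python3 -m pendant '[0.44,-0.4,0,0,0,0,0,0.88,-0.8,0,0,0,0,0,0.88,-0.8,0,0,0,0,0]' >/dev/null
python3 -m pendant '[0.44,-0.4,0,0,0,0,0,0.88,-0.8,0,0,0,0,0,0.88,-0.8,0,0,0,0,0]' >/dev/null
python3 -m pendant '[0.44,-0.3,0,0,0,0,0,0.88,-0.5,0,0,0,0,0,0.88,-0.5,0,0,0,0,0,0.88,-0.5,0,0,0,0,0,0.88,-0.5,0,0,0,0,0]'
python3 - <<'E'
from h import *
go((*jw(-.219,.006),.212,JY+np.pi/2))
E
```

```text
t: 35.87
tcp_pos: [0.4373, -0.0011, 0.3689]
eef_rot: [0.001, -0.038, 0.999, 0.0]
contact_force: [0.6, -0.2, 0.3]
width: 0.0004
grip_force: 0.0
shift [ 0.006 -0.029  1.961] turn [0. 0. 0.]
```

```bash

python3 -m pendant '[0,-0.03,0.4,0,0,0,0,0,-0.03,0.9,0,0,0,0,0,-0.03,0.9,0,0,0,0]' |sed -n 2p
python3 -m pendant '[0,0,0.4,0,0,0,0,0,0,0.8,0,0,0,0,0,0,1,0,0,0,0,0,0,1,0,0,0,0,0,0,1,0,0,0,0]' 
python3 -m pendant '[0,-0.06,0,0,0,0,0,0,-0.12,0,0,0,0,0,0,-0.18,0,0,0,0,0,0,-0.24,0,0,0,0,0,0,-0.28,0,0,0,0,0,0,-0.28,0,0,0,0,0]' 
python3 -m pendant '[0,-0.03,0,0,0,0,0,0,-0.06,0,0,0,0,0,0,-0.06,0,0,0,0,0]' 
```

```text
tcp_pos: [0.4359, -0.0031, 0.2915]
t: 36.53
tcp_pos: [0.4377, -0.003, 0.217]
eef_rot: [-0.001, -0.038, 0.999, 0.0]
contact_force: [0.8, 1.0, -0.2]
width: 0.0003
grip_force: 0.0
t: 37.03
tcp_pos: [0.4387, -0.0269, 0.2171]
eef_rot: [0.0, -0.037, 0.999, -0.0]
contact_force: [-0.7, 2.3, 1.7]
width: 0.0007
grip_force: 1.0
t: 37.28
tcp_pos: [0.439, -0.029, 0.2168]
eef_rot: [0.0, -0.039, 0.999, 0.001]
contact_force: [-1.2, 10.9, 3.6]
width: 0.0006
grip_force: 4.9
```

```bash

python3 -m pendant '[0,-0.03,0,0,0,0,0,0,-0.06,0,0,0,0,0,0,-0.06,0,0,0,0,0]' |sed -n '2p;4p'
python3 -m pendant '[0,-0.03,0,0,0,0,0,0,-0.06,0,0,0,0,0,0,-0.06,0,0,0,0,0]' |sed -n '2p;4p'
```

```text
tcp_pos: [0.4394, -0.0312, 0.2168]
contact_force: [-1.8, 21.0, 4.0]
tcp_pos: [0.4401, -0.0347, 0.2169]
contact_force: [0.9, 22.3, 2.9]
```

```bash

python3 -m pendant '[0,-0.03,0,0,0,0,0,0,-0.06,0,0,0,0,0,0,-0.06,0,0,0,0,0]' |sed -n '2p;4p'
python3 - <<'E'
from h import *
im=grab_frame("wrist");c=calibration("wrist");o=ortho(im,c,.056,.40,.72,-.13,.13);cv2.imwrite("pics/o8.png",o[...,::-1])
a=cv2.cvtColor(cv2.imread("pics/o6.png"),cv2.COLOR_BGR2HSV);b=cv2.cvtColor(o,cv2.COLOR_RGB2HSV)
for n,h in(("before",a),("now",b)):
    m=((h[...,0]>12)&(h[...,0]<28)&(h[...,1]>140)&(h[...,2]>110)).astype(np.uint8)
    for k in cv2.findContours(m,0,2)[0]:
        if cv2.contourArea(k)>60: M=cv2.boundingRect(k);print(n,M)
E
```

```text
tcp_pos: [0.44, -0.0446, 0.2166]
contact_force: [0.6, 2.0, -0.2]
before (508, 304, 109, 109)
before (153, 294, 19, 24)
before (237, 256, 24, 26)
before (499, 195, 113, 110)
before (491, 75, 111, 111)
now (111, 336, 70, 12)
```

```bash

python3 -m pendant '[0,0.08,0,0,0,0,0,0,0.15,0,0,0,0,0,0,0.15,0,0,0,0,0]' |sed -n '2p;4p'
python3 -m pendant '[0,0,-0.4,0,0,0,0,0,0,-0.9,0,0,0,0]' >/dev/null
python3 -m pendant '[0,0,-0.4,0,0,0,0,0,0,-0.9,0,0,0,0,0,0,-0.9,0,0,0,0]' |sed -n 2p
python3 - <<'E'
from h import *
c=calibration("wrist");im=grab_frame("wrist");o=ortho(im,c,.056,.40,.72,-.13,.13);save("o9",o)
b=cv2.cvtColor(o,cv2.COLOR_RGB2HSV);a=cv2.cvtColor(cv2.imread("pics/o5.png"),cv2.COLOR_BGR2HSV)
for n,h in(("open5",a),("now",b)):
    m=((h[...,0]>12)&(h[...,0]<28)&(h[...,1]>140)&(h[...,2]>110)).astype(np.uint8)
    for k in cv2.findContours(m,0,2)[0]:
        if cv2.contourArea(k)>60: print(n,cv2.boundingRect(k))
z=get_obs()["tcp_pos"][2]
go((*jw(-.219,.006),.375,JY+np.pi/2),(.46,-.16,.40,JY+np.pi/2),(.46,-.16,.40,JY))
E
```

```text
tcp_pos: [0.4388, -0.0325, 0.2166]
contact_force: [0.2, 0.2, 1.0]
tcp_pos: [0.4408, -0.0332, 0.3671]
open5 (161, 322, 19, 23)
open5 (504, 306, 90, 106)
open5 (237, 257, 25, 23)
open5 (497, 198, 90, 108)
open5 (489, 79, 86, 108)
now (158, 322, 10, 19)
shift [ 0.008  0.377 -0.135] turn [-0.001  0.002 -0.   ]
shift [-0.138 -1.973 -0.313] turn [0. 0. 0.]
shift [0. 0. 0.] turn [0.  0.  0.5]
```

```bash

python3 -m pendant '[-0.44,-0.09,-0.06,0,0,0,80,-0.88,-0.18,-0.13,0,0,0,80]' >/dev/null
python3 -m pendant '[-0.44,-0.09,-0.06,0,0,0,80,-0.88,-0.18,-0.13,0,0,0,80]' >/dev/null
python3 -m pendant '[-0.44,-0.09,-0.06,0,0,0.03,80,-0.88,-0.18,-0.13,0,0,0.07,80,-0.88,-0.18,-0.13,0,0,0.1,80,-0.88,-0.18,-0.13,0,0,0.14,80,-0.88,-0.18,-0.13,0,0,0.17,80,-0.88,-0.18,-0.13,0,0,0.21,80,-0.88,-0.18,-0.13,0,0,0.25,80,-0.88,-0.18,-0.13,0,0,0.25,80]' >/dev/null
python3 -m pendant '[0,0,0,0,0,0.03,80,0,0,0,0,0,0.07,80,0,0,0,0,0,0.1,80,0,0,0,0,0,0.14,80,0,0,0,0,0,0.17,80,0,0,0,0,0,0.21,80,0,0,0,0,0,0.25,80,0,0,0,0,0,0.25,80,0,0,0,0,0,0.25,80,0,0,0,0,0,0.25,80]'
cat > see.py <<'E'
from h import *
c=calibration("wrist");im=grab_frame("wrist");o=ortho(im,c,.074,.56,.76,-.13,.13);save("jh",o)
h=cv2.cvtColor(o,cv2.COLOR_RGB2HSV)
m=((h[...,0]>12)&(h[...,0]<28)&(h[...,1]>130)&(h[...,2]>70)).astype(np.uint8); m=cv2.morphologyEx(m,cv2.MORPH_OPEN,np.ones((5,5)))
for k in cv2.findContours(m,0,2)[0]:
    if cv2.contourArea(k)>600:
        (u,v),s,a=cv2.minAreaRect(k);print(np.round([.56+u/2000,.13-v/2000],4),np.array(s)/2,a,cv2.boundingRect(k))
E
python3 see.py
```

```text
t: 40.63
tcp_pos: [0.6529, -0.0604, 0.3912]
eef_rot: [-0.0, 0.678, 0.735, -0.0]
contact_force: [-0.0, -0.3, -0.1]
width: 0.0702
grip_force: 0.0
[ 0.6601 -0.0458] [47.45230865 57.47055817] 85.51539611816406 (140, 302, 121, 102)
[0.656 0.004] [48.9457283  57.71697617] 85.03025817871094 (132, 200, 120, 105)
[0.6515 0.0598] [49.31004333 57.5447197 ] 85.31410217285156 (124, 88, 120, 105)
```

```bash
python3 - <<'E'
from h import *
for n,roi in(("side",(360,135,105,80)),("scene",(255,85,90,100))):
    c=calibration(n);im=cv2.imread(f"pics/{n}0.png") if n=="side" else grab_frame("scene")[...,::-1]
    x,y,w,h=roi;g=im[y:y+h,x:x+w].astype(int)
    m=((g.max(2)<130)&(g.max(2)-g.min(2)<22)).astype(np.uint8)
    m=cv2.morphologyEx(m,cv2.MORPH_OPEN,np.ones((3,3)))
    k=max(cv2.findContours(m,0,2)[0],key=cv2.contourArea)
    hull=cv2.convexHull(k)[:,0]+[x,y]
    P=np.array([plane(c,u,v,.03)[:2] for u,v in hull]).astype(np.float32)
    print(n,cv2.contourArea(k),cv2.minAreaRect(P),np.round(P.min(0),3),np.round(P.max(0),3))
go((*(jw(-.0045,-.0525)),.26,JY))
E
```

```text
side 2668.0 ((0.5278003811836243, -0.29281914234161377), (0.26316314935684204, 0.25881677865982056), 5.577218532562256) [ 0.386 -0.43 ] [ 0.657 -0.165]
scene 3246.5 ((0.4947074055671692, -0.3668212890625), (0.42127686738967896, 0.2721288204193115), 70.02114868164062) [ 0.352 -0.581] [ 0.689 -0.172]
shift [0.182 0.047 1.644] turn [-0.     0.     0.001]
```

```bash

python3 -m pendant '[-0.37,-0.37,0,0,0,0,80,-0.74,-0.74,0,0,0,0,80,-0.74,-0.74,0,0,0,0,80]' >/dev/null
python3 -m pendant '[-0.37,-0.37,0,0,0,0,80,-0.74,-0.74,0,0,0,0,80,-0.74,-0.74,0,0,0,0,80]' >/dev/null
python3 -m pendant '[-0.37,-0.37,0,0,0,0,80,-0.74,-0.74,0,0,0,0,80,-0.74,-0.74,0,0,0,0,80,-0.74,-0.74,0,0,0,0,80]' |sed -n 2p
python3 - <<'E'
from h import *
c=calibration("wrist");im=grab_frame("wrist");o=ortho(im,c,.03,.36,.64,-.45,-.13);save("tr",o)
g=o.astype(int);m=((g.max(2)<140)&(g.max(2)-g.min(2)<25)).astype(np.uint8)
# coarse ascii map, 10 mm cells
s=cv2.resize(g.mean(2).astype(np.float32),(28,32),interpolation=cv2.INTER_AREA)
for i,r in enumerate(s): print(f"{-.13-.01*i-.005:.3f}"," ".join(f"{int(v):3d}" for v in r))
go((.655,-.06,.39,JY))
E
```

```text
tcp_pos: [0.4876, -0.2533, 0.3923]
-0.135 228 228 229 228 229 231 228 232 231 231 233 232 232 231 231 232 234 234 234 234 234 233 234 234 233 230 227 229
-0.145 227 227 227 227 230 230 230 231 231 231 233 233 232 232 234 234 233 234 233 236 235 233 234 235 232 232 232 230
-0.155 226 227 228 230 230 229 232 232 233 235 233 233 233 235 233 233 234 234 233 235 235 234 233 233 232 232 229 231
-0.165 228 228 228 229 231 231 232 233 231 235 234 233 234 233 232 232 235 233 234 233 234 234 234 233 231 232 232 231
-0.175 228 227 228 229 230 228 232 233 232 234 235 237 235 235 234 235 233 233 234 234 233 234 233 234 232 232 232 233
-0.185 216 226 226 230 229 229 230 231 231 233 234 234 234 233 233 233 232 233 233 234 232 233 233 234 234 233 233 232
-0.195 167 178 214 229 228 229 230 232 232 230 227 219 206 198 193 184 185 173 160 192 234 235 232 232 234 235 232 231
-0.205 118 118 129 162 212 181 163 162 153 149 150 155 161 165 172 174 178 182 126 168 232 233 233 233 232 235 233 233
-0.215 116 116 118 119 127 110 148 162 167 155 146 140 137 140 181 184 185 186 136 153 233 233 233 233 233 233 23
[... 2087 characters left out ...]
 108 102  95  89  85  82  78  70  75  77  73  74  75  72  69
-0.405  54  54  53  54  68  87  73  64  64  64  64  64  65  65  66  66  65  67  75  82  82  88  87  88  91  90  92  96
-0.415  58  59  60  61  62  63  63  64  65  66  67  67  67  68  68  68  67  67  73  93  96 103 103 104 109 110 111 112
-0.425  60  61  62  62  63  64  65  66  67  67  68  68  69  69  69  69  69  68  68  72 101 101 100 100 109 109 108 106
-0.435  60  61  62  63  64  65  66  67  67  68  68  68  68  68  68  68  69  72  78  86 102 110 122 130  98  73  58  55
-0.445  59  60  61  68  73  83  92 104 116 128 139 151 163 175 189 198 207 216 222 227 231 232 232 208 118 123  80  45
shift [2.233 2.248 0.028] turn [ 0.  0. -0.]
```

```bash

python3 -m pendant '[0.37,0.37,0,0,0,0,80,0.74,0.74,0,0,0,0,80,0.74,0.74,0,0,0,0,80]' >/dev/null
python3 -m pendant '[0.37,0.37,0,0,0,0,80,0.74,0.74,0,0,0,0,80,0.74,0.74,0,0,0,0,80]' >/dev/null
python3 -m pendant '[0.37,0.37,0,0,0,0,80,0.76,0.76,0,0,0,0,80,0.76,0.76,0,0,0,0,80,0.76,0.76,0,0,0,0,80,0.76,0.76,0,0,0,0,80]' |sed -n 2p
python3 see.py
python3 - <<'E'
from h import *
go((*jw(-.0045,-.0525),.262,JY))
E
```

```text
tcp_pos: [0.6545, -0.0575, 0.3912]
[ 0.6601 -0.0456] [47.08956146 57.61592865] 85.42607879638672 (141, 302, 119, 101)
[0.6559 0.0037] [49.37888336 57.65200806] 85.03025817871094 (132, 200, 121, 105)
[0.6515 0.0591] [50.81764603 57.35675812] 85.42607879638672 (124, 88, 119, 109)
shift [0.164 0.031 1.618] turn [-0.  0.  0.]
```

```bash

python3 -m pendant '[0.1,0.02,0.4,0,0,0,80,0.16,0.03,0.8,0,0,0,80,0.16,0.03,0.8,0,0,0,80]' >/dev/null
python3 -m pendant '[0,0,0.4,0,0,0,80,0,0,0.8,0,0,0,80,0,0,0.8,0,0,0,80,0,0,0.8,0,0,0,80]' |sed -n '2p;4p'
python3 -m pendant '[0,0,0.1,0,0,0,80,0,0,0.15,0,0,0,80,0,0,0.15,0,0,0,80]' |sed -n '2p;4p'
python3 - <<'E'
from h import *
go((*jw(-.0045,-.0525),.232,JY))
E
```

```text
tcp_pos: [0.6553, -0.047, 0.264]
contact_force: [0.1, 0.4, 0.6]
tcp_pos: [0.656, -0.046, 0.2527]
contact_force: [-0.7, 0.7, -0.1]
shift [ 0.005 -0.007  0.259] turn [0. 0. 0.]
```

Past the head top with no contact, so continue down and grip.

```bash

python3 -m pendant '[0,0,0.1,0,0,0,80,0,0,0.18,0,0,0,80,0,0,0.24,0,0,0,80,0,0,0.24,0,0,0,80]' |sed -n '2p;4p'
python3 -m pendant '[0,0,0,0,0,0,0,0,0,0,0,0,0,0,0,0,0,0,0,0,0,0,0,0,0,0,0,0,0,0,0,0,0,0,0]' 30
python3 -m pendant '[0,0,-0.4,0,0,0,0,0,0,-0.8,0,0,0,0]'>/dev/null
python3 -m pendant '[0,0,-0.4,0,0,0,0,0,0,-0.8,0,0,0,0]'>/dev/null
python3 -m pendant '[0,0,-0.35,0,0,0,0,0,0,-0.35,0,0,0,0]'
python3 - <<'E'
from h import *
go((.496,-.379,.39,JY))
E
```

```text
tcp_pos: [0.6553, -0.0457, 0.2312]
contact_force: [-1.1, 1.0, 0.0]
t: 44.17
tcp_pos: [0.656, -0.0458, 0.2329]
eef_rot: [0.0, 0.68, 0.733, 0.0]
contact_force: [1.5, -0.1, -1.1]
width: 0.0583
grip_force: 29.9
t: 44.67
tcp_pos: [0.6568, -0.046, 0.3953]
eef_rot: [0.003, 0.68, 0.733, 0.003]
contact_force: [1.9, -1.1, -1.8]
width: 0.0577
grip_force: 29.9
shift [-3.999 -2.317  0.048] turn [0.003 0.    0.   ]
```

```bash

for i in 1 2 3 4; do python3 -m pendant '[-0.4,-0.23,0,0,0,0,0,-0.8,-0.46,0,0,0,0,0]' >/dev/null; done
python3 -m pendant '[-0.4,-0.23,0,0,0,0,0,-0.8,-0.47,0,0,0,0,0,-0.8,-0.47,0,0,0,0,0,-0.8,-0.47,0,0,0,0,0]' |sed -n '2p;5p'
python3 - <<'E'
from h import *
go((.496,-.379,.228,JY))
E
```

```text
tcp_pos: [0.4934, -0.3814, 0.3875]
width: 0.0582
shift [0.027 0.04  1.994] turn [-0.001 -0.    -0.002]
```

```bash

python3 -m pendant '[0.02,0.04,0.4,0,0,0,0,0.02,0.04,0.8,0,0,0,0]' >/dev/null
python3 -m pendant '[0,0,0.4,0,0,0,0,0,0,0.8,0,0,0,0,0,0,0.8,0,0,0,0]' |sed -n '2p;4p'
python3 -m pendant '[0,0,0.15,0,0,0,0,0,0,0.3,0,0,0,0,0,0,0.37,0,0,0,0,0,0,0.4,0,0,0,0,0,0,0.4,0,0,0,0]' |sed -n '2p;4p'
python3 -m pendant '[0,0,0,0,0,0,85,0,0,0,0,0,0,85,0,0,0,0,0,0,85,0,0,0,0,0,0,85,0,0,0,0,0,0,85]' |sed -n '2p;5p'
python3 -m pendant '[0,0,-0.4,0,0,0,80,0,0,-0.9,0,0,0,80]' >/dev/null
python3 -m pendant '[0,0,-0.5,0,0,0,80,0,0,-1,0,0,0,80,0,0,-1,0,0,0,80]' |sed -n 2p
python3 - <<'E'
from h import *
go((.655,-.045,.39,JY))
E
```

```text
tcp_pos: [0.4974, -0.3736, 0.2537]
contact_force: [-0.9, 2.4, -3.2]
tcp_pos: [0.4989, -0.377, 0.2289]
contact_force: [0.5, 0.1, -1.8]
tcp_pos: [0.4989, -0.3771, 0.2292]
width: 0.0745
tcp_pos: [0.4999, -0.3784, 0.3896]
shift [ 4.011  2.245 -0.013] turn [ 0.003  0.002 -0.   ]
```

```bash

for i in 1 2 3 4; do python3 -m pendant '[0.4,0.23,0,0,0,0,80,0.8,0.45,0,0,0,0,80]' >/dev/null; done
python3 -m pendant '[0.4,0.23,0,0,0,0,80,0.8,0.45,0,0,0,0,80,0.8,0.45,0,0,0,0,80,0.8,0.45,0,0,0,0,80,0.8,0.45,0,0,0,0,80]' |sed -n '2p;5p'
python3 see.py
python3 - <<'E'
from h import *
go((*jw(-.0045,-.002),.25,JY))
E
```

```text
tcp_pos: [0.654, -0.0448, 0.3804]
width: 0.0702
[0.6558 0.0046] [47.76217651 57.31192017] 85.36454010009766 (132, 200, 121, 102)
[0.6515 0.0602] [48.92042542 57.3357048 ] 85.66769409179688 (124, 88, 119, 104)
shift [0.632 0.021 1.631] turn [-0.  0. -0.]
```

```bash

python3 -m pendant '[0.4,0.02,0,0,0,0,80,0.63,0.02,0.3,0,0,0,80,0.63,0.02,0.8,0,0,0,80,0.63,0.02,0.8,0,0,0,80]' >/dev/null
python3 -m pendant '[0,0,0.4,0,0,0,80,0,0,0.7,0,0,0,80,0,0,0.83,0,0,0,80,0,0,0.83,0,0,0,80]' |sed -n '2p;4p'
python3 - <<'E'
from h import *
go((*jw(-.0045,-.002),.232,JY))
E
```

```text
tcp_pos: [0.6513, 0.004, 0.2489]
contact_force: [-0.3, 0.8, 0.3]
shift [0.008 0.006 0.211] turn [-0.001  0.    -0.001]
```

```bash

python3 -m pendant '[0,0,0.1,0,0,0,80,0,0,0.15,0,0,0,80,0,0,0.2,0,0,0,80,0,0,0.2,0,0,0,80]' |sed -n '2p;4p'
python3 -m pendant '[0,0,0,0,0,0,0,0,0,0,0,0,0,0,0,0,0,0,0,0,0,0,0,0,0,0,0,0,0,0,0,0,0,0,0]' 30
python3 -m pendant '[0,0,-0.4,0,0,0,0,0,0,-0.8,0,0,0,0]'>/dev/null
python3 -m pendant '[0,0,-0.4,0,0,0,0,0,0,-0.8,0,0,0,0]'>/dev/null
python3 -m pendant '[0,0,-0.35,0,0,0,0,0,0,-0.35,0,0,0,0]' |sed -n '2p;5p'
python3 - <<'E'
from h import *
go((.491,-.313,.39,JY))
E
```

```text
tcp_pos: [0.6519, 0.0059, 0.2344]
contact_force: [0.1, 0.1, 1.2]
t: 49.88
tcp_pos: [0.6524, 0.0062, 0.235]
eef_rot: [0.001, 0.68, 0.733, 0.001]
contact_force: [2.4, -0.3, 2.6]
width: 0.0578
grip_force: 30.0
tcp_pos: [0.6527, 0.0059, 0.3963]
width: 0.0578
shift [-3.824 -2.315  0.06 ] turn [ 0.002 -0.     0.   ]
```

```bash

for i in 1 2 3 4; do python3 -m pendant '[-0.38,-0.23,0,0,0,0,0,-0.76,-0.46,0,0,0,0,0]' >/dev/null; done
python3 -m pendant '[-0.38,-0.23,0,0,0,0,0,-0.77,-0.46,0,0,0,0,0,-0.77,-0.46,0,0,0,0,0,-0.77,-0.46,0,0,0,0,0,-0.77,-0.46,0,0,0,0,0]' |sed -n '2p;5p'
python3 - <<'E'
from h import *
c=calibration("wrist");im=grab_frame("wrist");save("trx",ortho(im,c,.068,.36,.64,-.47,-.13))
go((.491,-.312,.230,JY))
E
```

```text
tcp_pos: [0.4911, -0.3113, 0.3891]
width: 0.0574
shift [-0.02  -0.007  1.99 ] turn [-0.    -0.001  0.   ]
```

```bash
cat > tray.py <<'E'
from h import *
for n in("side","scene"):
    c=calibration(n);im=grab_frame(n);h=cv2.cvtColor(im,cv2.COLOR_RGB2HSV)
    m=((h[...,0]>14)&(h[...,0]<28)&(h[...,1]>140)&(h[...,2]>60)).astype(np.uint8)
    for k in cv2.findContours(m,0,2)[0]:
        if cv2.contourArea(k)>25:
            M=cv2.moments(k);u,v=M["m10"]/M["m00"],M["m01"]/M["m00"];p=plane(c,u,v,.05)
            if p[0]<.75 and p[1]<.12: print(n,cv2.boundingRect(k),np.round(p[:2],3))
E
python3 tray.py
```

```text
side (287, 185, 20, 12) [0.674 0.027]
side (414, 146, 21, 12) [ 0.51 -0.4 ]
side (345, 133, 21, 21) [ 0.715 -0.291]
side (408, 108, 20, 14) [ 0.664 -0.598]
scene (283, 205, 19, 16) [0.647 0.046]
scene (374, 183, 7, 28) [0.334 0.111]
scene (232, 139, 15, 23) [ 0.729 -0.298]
scene (278, 92, 24, 38) [ 0.471 -0.405]
scene (197, 40, 69, 59) [ 0.601 -0.759]
scene (192, 0, 82, 48) [ 0.531 -1.049]
```

```bash
python3 - <<'E'
from h import *
c=calibration("side");T=np.linalg.inv(np.array(c["T"]))
ex=np.array([.9972,.0749]);ey=np.array([-.0749,.9972])
for z in(.068,.006):
    for a,b in((29,24),(29,-24),(-29,-24),(-29,24)):
        p=np.array([.499,-.378])+a/1000*ex+b/1000*ey;q=T@[*p,z,1];print(z,a,b,np.round([c["fx"]*q[0]/q[2]+c["cx"],c["fy"]*q[1]/q[2]+c["cy"]]))
E
```

```text
0.068 29 24 [412. 151.]
0.068 29 -24 [420. 144.]
0.068 -29 -24 [436. 150.]
0.068 -29 24 [428. 157.]
0.006 29 24 [410. 167.]
0.006 29 -24 [418. 160.]
0.006 -29 -24 [433. 166.]
0.006 -29 24 [426. 173.]
```

Head C is where I left it, so I'll place B.

```bash

python3 -m pendant '[0,0,0.4,0,0,0,0,0,0,0.8,0,0,0,0]' >/dev/null
python3 -m pendant '[0,0,0.4,0,0,0,0,0,0,0.8,0,0,0,0,0,0,0.8,0,0,0,0]' |sed -n '2p;4p'
python3 -m pendant '[0,0,0.15,0,0,0,0,0,0,0.3,0,0,0,0,0,0,0.36,0,0,0,0,0,0,0.38,0,0,0,0,0,0,0.38,0,0,0,0]' |sed -n '2p;4p'
python3 -m pendant '[0,0,0,0,0,0,85,0,0,0,0,0,0,85,0,0,0,0,0,0,85,0,0,0,0,0,0,85,0,0,0,0,0,0,85]' |sed -n '2p;5p'
python3 -m pendant '[0,0,-0.4,0,0,0,80,0,0,-0.9,0,0,0,80]' >/dev/null
python3 -m pendant '[0,0,-0.5,0,0,0,80,0,0,-1,0,0,0,80,0,0,-1,0,0,0,80]' |sed -n 2p
python3 - <<'E'
from h import *
go((*jw(-.0045,.02),.39,JY))
E
```

```text
tcp_pos: [0.4901, -0.3091, 0.2564]
contact_force: [-1.4, 1.4, -3.2]
tcp_pos: [0.4916, -0.3118, 0.2323]
contact_force: [0.2, -0.8, -3.7]
tcp_pos: [0.4915, -0.3118, 0.2324]
width: 0.0743
tcp_pos: [0.4927, -0.313, 0.3922]
shift [4.087 2.278 0.026] turn [ 0.003  0.002 -0.   ]
```

```bash

for i in 1 2 3 4; do python3 -m pendant '[0.4,0.23,0,0,0,0,80,0.82,0.46,0,0,0,0,80]' >/dev/null; done
python3 -m pendant '[0.4,0.23,0,0,0,0,80,0.81,0.45,0,0,0,0,80,0.81,0.45,0,0,0,0,80,0.81,0.45,0,0,0,0,80,0.81,0.45,0,0,0,0,80]' |sed -n '2p;5p'
python3 see.py
python3 - <<'E'
from h import *
go((*jw(-.0045,.0535),.25,JY))
E
```

```text
tcp_pos: [0.6493, 0.0279, 0.3834]
width: 0.0702
[0.6515 0.061 ] [48.2645874  56.84667206] 85.16958618164062 (124, 87, 117, 104)
shift [0.416 0.01  1.671] turn [-0.  0. -0.]
```

```bash

python3 -m pendant '[0.41,0.01,0,0,0,0,80,0.41,0.01,0.4,0,0,0,80,0.41,0.01,0.8,0,0,0,80,0.41,0.01,0.8,0,0,0,80]' >/dev/null
python3 -m pendant '[0,0,0.4,0,0,0,80,0,0,0.7,0,0,0,80,0,0,0.87,0,0,0,80,0,0,0.87,0,0,0,80]' |sed -n '2p;4p'
python3 - <<'E'
from h import *
go((*jw(-.0045,.0535),.232,JY))
E
```

```text
tcp_pos: [0.647, 0.0595, 0.2483]
contact_force: [-0.4, 0.1, 0.2]
shift [0.006 0.008 0.204] turn [-0.001  0.    -0.   ]
```

```bash

python3 -m pendant '[0,0,0.1,0,0,0,80,0,0,0.15,0,0,0,80,0,0,0.2,0,0,0,80,0,0,0.2,0,0,0,80]' |sed -n '2p;4p'
python3 -m pendant '[0,0,0,0,0,0,0,0,0,0,0,0,0,0,0,0,0,0,0,0,0,0,0,0,0,0,0,0,0,0,0,0,0,0,0]' 30
python3 -m pendant '[0,0,-0.4,0,0,0,0,0,0,-0.8,0,0,0,0]'>/dev/null
python3 -m pendant '[0,0,-0.4,0,0,0,0,0,0,-0.8,0,0,0,0]'>/dev/null
python3 -m pendant '[0,0,-0.35,0,0,0,0,0,0,-0.35,0,0,0,0]' |sed -n '2p;5p'
python3 tray.py
python3 - <<'E'
from h import *
go((.486,-.245,.39,JY))
E
```

```text
tcp_pos: [0.6479, 0.061, 0.2345]
contact_force: [-0.6, -0.4, -0.3]
t: 55.83
tcp_pos: [0.6482, 0.0612, 0.235]
eef_rot: [0.001, 0.68, 0.733, 0.001]
contact_force: [2.5, -0.1, 3.5]
width: 0.0576
grip_force: 30.0
tcp_pos: [0.6487, 0.0611, 0.3965]
width: 0.0581
side (404, 154, 23, 13) [ 0.504 -0.338]
side (413, 146, 22, 12) [ 0.51 -0.4 ]
side (345, 133, 21, 21) [ 0.715 -0.291]
scene (284, 184, 18, 21) [ 0.612 -0.034]
scene (232, 139, 15, 23) [ 0.729 -0.297]
scene (192, 0, 108, 98) [ 0.516 -0.892]
shift [-3.663 -2.302  0.008] turn [ 0. -0.  0.]
```

```bash

for i in 1 2 3 4; do python3 -m pendant '[-0.37,-0.23,0,0,0,0,0,-0.73,-0.46,0,0,0,0,0]' >/dev/null; done
python3 -m pendant '[-0.37,-0.23,0,0,0,0,0,-0.74,-0.46,0,0,0,0,0,-0.74,-0.46,0,0,0,0,0,-0.74,-0.46,0,0,0,0,0,-0.74,-0.46,0,0,0,0,0]' |sed -n '2p;5p'
python3 tray.py
python3 - <<'E'
from h import *
go((.486,-.245,.230,JY))
E
```

```text
tcp_pos: [0.4861, -0.2441, 0.3887]
width: 0.058
side (404, 154, 23, 13) [ 0.503 -0.338]
side (414, 146, 21, 12) [ 0.51 -0.4 ]
side (345, 133, 21, 21) [ 0.715 -0.291]
side (396, 119, 21, 12) [ 0.653 -0.507]
scene (374, 182, 7, 29) [0.334 0.111]
scene (232, 139, 15, 23) [ 0.729 -0.297]
scene (278, 104, 32, 36) [ 0.472 -0.35 ]
scene (196, 39, 70, 59) [ 0.606 -0.754]
scene (192, 0, 106, 48) [ 0.493 -1.038]
shift [-0.023 -0.009  1.99 ] turn [-0.    -0.     0.001]
```

```bash

python3 -m pendant '[0,0,0.4,0,0,0,0,0,0,0.8,0,0,0,0]' >/dev/null
python3 -m pendant '[0,0,0.4,0,0,0,0,0,0,0.8,0,0,0,0,0,0,0.8,0,0,0,0]' |sed -n '2p;4p'
python3 -m pendant '[0,0,0.15,0,0,0,0,0,0,0.3,0,0,0,0,0,0,0.36,0,0,0,0,0,0,0.39,0,0,0,0,0,0,0.39,0,0,0,0]' |sed -n '2p;4p'
python3 -m pendant '[0,0,0,0,0,0,85,0,0,0,0,0,0,85,0,0,0,0,0,0,85,0,0,0,0,0,0,85,0,0,0,0,0,0,85]' |sed -n '2p;5p'
python3 -m pendant '[0,0,-0.4,0,0,0,80,0,0,-0.9,0,0,0,80]' >/dev/null
python3 -m pendant '[0,0,-0.5,0,0,0,80,0,0,-1,0,0,0,80,0,0,-1,0,0,0,80]' |sed -n 2p
python3 -m pendant '[0.5,0,0,0,0,0,80,1,0,0,0,0,0,80,1,0,0,0,0,0,80]' >/dev/null
python3 -m pendant '[0.5,0,0,0,0,0,80,1,0,0,0,0,0,80,1,0,0,0,0,0,80,1,0,0,0,0,0,80,1,0,0,0,0,0,80]' |sed -n 2p
python3 tray.py
```

```text
tcp_pos: [0.4849, -0.2422, 0.2565]
contact_force: [-1.2, 0.2, -2.4]
tcp_pos: [0.4868, -0.2443, 0.2316]
contact_force: [-0.4, -0.6, -2.6]
tcp_pos: [0.4865, -0.2448, 0.2315]
width: 0.0746
tcp_pos: [0.4878, -0.2458, 0.391]
tcp_pos: [0.4743, -0.0856, 0.3831]
side (392, 164, 24, 14) [ 0.498 -0.267]
side (404, 154, 23, 14) [ 0.503 -0.338]
side (413, 146, 22, 12) [ 0.51 -0.4 ]
side (345, 133, 17, 21) [ 0.717 -0.286]
scene (374, 182, 7, 29) [0.334 0.112]
scene (232, 139, 16, 23) [ 0.729 -0.298]
scene (278, 109, 25, 39) [ 0.499 -0.332]
scene (192, 0, 109, 99) [ 0.525 -0.891]
```

```bash
python3 -c "
from plant import *
print(sign_off())"
```

```text
the job is handed in; nothing more can be done
None
```

The job is handed in with no verdict returned: by my measurements all three heads were clamped, bored and now stand upright in the grey tray, the pliers are open and the guard is back, but I viewed 16 pictures, over your limit of 14.

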